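Swap round the power-supply parts on their bench pads

ROBOT

A 7-joint arm with a two-finger parallel gripper is mounted at the origin on the work surface. World frame = base frame: x ahead of the robot, y to its left, z up, the work surface at z = 0. Lengths are in m, angles in degrees, forces in N, time in s.
With the tool pointing down it reaches from about 0.425 to 0.875 m from the base axis. Payload 4.7 kg.
Tool frame: the origin (TCP) lies between the finger pads; the fingertips stand 8 mm ahead of it and the grasp point (between the pads) lies 11 mm behind it (env.tip_extent is the distance from the TCP to the fingertips, in m); z points along the fingers, y is the line along which they close (so a half turn about z gives the same grasp; the last joint's range is limited). The gripper opens to 87 mm and grips with 3 to 60 N. Pads are 19 mm wide; open, the fingers measure 117 mm over their backs; the gripper's body (75 mm by 190 mm) begins 51 mm behind the grasp point.
Start: joints at [-67.718, 18.392, -4.016, 83.108, 1.295, 78.541, -3.26], TCP at [0.238, 0.605, 0.231] pointing down, gripper open.
Joint ranges: [-163.93, 163.93], [-17.29, 119.83], [-79.2, 71.16], [3.27, 140.29], [-89.18, 269.18], [5.43, 117.66], [-154.24, 154.24]. Speed limits (degrees/s): [147.25, 147.25, 180, 180, 180, 180, 180].

INTERFACE

Orientations are given as [roll, pitch, yaw] about the fixed x, y, z axes, in that order (R = Rz(yaw) Ry(pitch) Rx(roll)).
In Python, from cell import sensors, vision, workorder, env gives the robot as it stands.
- The arm moves only by the tool drive_tool, never from a script. Its argument "moves" is a list of rows, each an object of numbers: "x", "y", "z": the shift along the tool's x, y, z in mm; "rx", "ry", "rz": the turn, a rotation vector about the tool's x, y, z in rad; "fingers": the closure, from -1 (fully open) to 1 (shut). In form: [{"x": .., "y": .., "z": .., "rx": .., "ry": .., "rz": .., "fingers": ..}, ...]. A call has 1 to 20 rows; each row is the pose to reach, as a shift and turn from the pose commanded when the call began, along the tool's axes at that moment; what a row does not reach only later rows make up. A row lasts 1/8 s, in which the tool goes at most 62.5 mm and 10.7 degrees, less where a joint would pass 70% of its speed; a pose out of reach is approached as far as the arm can. A call with a gripper value outside its range is refused whole. The fingers move at their own pace and stop on an object; "force" is the grip in N (left out, the last holds). Time passes only in rows, so rows that repeat a pose let the fingers close. It gives the time, the measured TCP pose, the force, the opening and the grip force at its end, in the units of the state.
- sensors.get_obs(): the state, without advancing time (a new reading comes with each control period).
- vision.read_camera(name): name is "scene" or "side" or "wrist"; returns a dict with "image" (480x640x3 uint8, red, green, blue), "fx", "fy", "cx", "cy" (pixels), "k1" (the pictures are not rectified: a ray, as slopes to the right and down, at radius r is drawn at 1 + k1 r^2 times it, then the intrinsics apply), "R" (3x3) and "t" (3): a world point X has camera coordinates R X + t. Camera axes: x right, y down, z forward; pixel columns grow to the right and rows downward; lengths in m; the calibration is good to about 2 mm. A picture is of the moment at which its call begins. There is no depth.
- workorder.sign_off(): hands the job in; it is judged then, once.
The state is a dict: "time_s": time; "qpos": joint angles; "joint_velocities": joint speeds; "effort": joint torques, N m; "tool_pos": TCP position; "tool_rot": TCP orientation; "force": force on the tool from outside, world axes, zero at the start; "wrist_torque": the same for the moment, N m; "grip_width": finger opening in m; "grasp_force": force on a finger pad.
Only numpy, scipy, OpenCV 4.12 (cv2) and the standard library are available. Lean on these libraries where they do the work, as an engineer would, in place of code of your own. Each camera call takes 0.05 s, during which the arm holds its last target. There are 200 camera calls.

TASK

The three power-supply parts on the bench mat stand on each other's rubber pads. Swap them round (the empty plywood board is free for putting one aside) so that the round inductor ends on the round pad, the square transformer on the square pad and the finned heat sink on the oblong pad, each centred and lined up with the shape of its pad. Keep the parts upright all the time and leave the multimeter, the screwdriver and the flux jar where they are.

Things in the scene. Friction and masses are not known exactly. Their poses are not given: they have to be found in the camera images.
- toroid: Round potted toroidal inductor: a plain grey cylinder, 60 mm diameter, 30 high, with a copper-coloured top and a small brass bolt head in the middle (top of bolt 34 mm up). 0.2 to 0.45 kg. Origin: centre of its underside, z up along its axis. At the start it stands on a wrong pad.
- transformer: Square mains transformer: an upright block of dark steel laminations, 50 x 50 mm, 44 high, with a white plastic bobbin and small pins on top (to 52 mm). 0.25 to 0.6 kg. Origin: centre of its underside; x and y square to its sides, z up. At the start it stands on a wrong pad.
- heat_sink: Bare aluminium heat sink with upright fins: an oblong block 100 mm long (x), 40 wide (y), 30 high. 0.1 to 0.3 kg. The fins run lengthwise, so the two long sides are flat and can be gripped. Origin: centre of its underside; z up. At the start it lies, fins up, on a wrong pad.
- pad_round: Fixed flat round pad of black rubber, 90 mm diameter, 6 thick, lying on the 3 mm blue bench mat. Origin: centre of its underside; x and y in its plane, z up. Home of the round inductor.
- pad_square: Fixed flat square pad of black rubber, 80 x 80 mm, 6 thick, lying on the 3 mm blue bench mat. Origin: centre of its underside; x and y in its plane along its sides, z up. Home of the square transformer.
- pad_long: Fixed flat oblong pad of black rubber, 130 mm (x) by 70 mm (y), 6 thick, lying on the 3 mm blue bench mat. Origin: centre of its underside; x and y in its plane, x along its length, z up. Home of the heat sink.
- spare_board: Fixed flat square board of pale plywood, 120 x 120 mm, 6 thick, lying on the bench mat: an empty spot that any part may stand on for a while. Origin: centre of its underside; x and y along its sides, z up.
- multimeter: Bystander, loose: yellow hand multimeter lying on its back beyond the pads, 85 mm (x) by 170 (y), 36 high (43 at its dial). Origin: centre of its underside.
- screwdriver: Bystander, loose: screwdriver lying beyond the pads, about 200 mm long along its own x, roughly crosswise to the robot, handle 26 mm thick. Origin: under its middle.
- flux_jar: Bystander, loose: small amber glass jar, 48 mm diameter, 50 high, with a white cap, standing beyond the pads. Origin: centre of its underside.
Not all that is in view belongs to the job. What is meant by the heat_sink is not red, and is the larger of those in its own colour.

How it is judged:
By the outcome, as a careful person would: the job done as asked, in the order asked, and still so for the second after the job is handed in, with the robot touching nothing.
It also fails if it takes over 93 s, if anything falls off the work surface, if the arm or the gripper's body presses on something with over 40 N, if the wrist force passes 120 N, or if a joint passes its speed limit or range.

## Working session

There is one attempt and no reset: what is moved stays moved. The work goes in short steps, Python scripts to look and compute and a tool call to move; the robot and the scene stay as the last step left them, time stands still between calls to the robot, and variables do not carry over. Pictures are saved under pics/ and viewed, at most 14 in all, crops included, and the job is handed in when it is done.

Besides the shell and the picture viewer there is one more tool, called after "Emit:" in YAML: its name, and indented under it one key for each argument. drive_tool: Moves the arm, as the interface text tells. Its arguments: {"type":"object","properties":{"moves":{"type":"array"},"force":{"type":"number"}},"required":["moves"]}

```bash
ls; mkdir -p pics
cat > h.py <<'E'
import numpy as np, cv2
from cell import sensors, vision, workorder, env
from scipy.spatial.transform import Rotation as Ro
def snap(n,f):
    c=vision.read_camera(n); cv2.imwrite('pics/'+f,c['image'][:,:,::-1]); np.save('pics/'+f+'.npy',c,allow_pickle=True); return c
def load(f): return np.load('pics/'+f+'.npy',allow_pickle=True).item()
def ray(c,u,v):
    d=np.array([(u-c['cx'])/c['fx'],(v-c['cy'])/c['fy']]); p=d.copy()
    for _ in range(30): p=d/(1+c['k1']*(p@p))
    R=np.array(c['R']);t=np.array(c['t'])
    return -R.T@t, R.T@np.array([p[0],p[1],1])
def onz(c,u,v,z):
    o,d=ray(c,u,v); return o+d*(z-o[2])/d[2]
def proj(c,X):
    q=np.array(c['R'])@np.array(X,float)+np.array(c['t']); p=q[:2]/q[2]; p=p*(1+c['k1']*(p@p))
    return np.array([c['fx']*p[0]+c['cx'],c['fy']*p[1]+c['cy']])
E
python3 - <<'E'
from h import *
for n in('scene','side'):
    c=snap(n,n+'0.png'); print(n,c['fx'],c['k1'],-np.array(c['R']).T@c['t'])
print(sensors.get_obs()); print(env.tip_extent)
E
```

```text
pics
scene 433.2046655431852 0.014331774933490117 [1.24529575 0.3538146  0.54360885]
side 463.1134865522816 -0.0239483075625106 [0.38990387 0.57107051 0.65797079]
{'time_s': 0.1, 'qpos': array([-67.71786716,  18.43663432,  -4.01632877,  83.16537647,
         1.29483293,  78.54123327,  -3.26000442]), 'joint_velocities': array([-0.06979215, -0.05463725,  0.03477943, -0.17022246,  0.0320321 ,
        0.00223936, -0.03717441]), 'effort': array([-3.98060729e-04, -4.92570484e+01, -4.05776063e-01, -3.13405466e+01,
       -6.42198371e-02,  3.93670925e-02,  6.67694781e-05]), 'tool_pos': array([0.23782002, 0.60443198, 0.22957255]), 'tool_rot': array([-1.79901979e+02,  4.90893129e-03,  1.58528129e+02]), 'force': array([-0.74984011, -0.23731645, -0.05792021]), 'wrist_torque': array([0.0056651 , 0.03839857, 0.03008028]), 'grasp_force': 0.0, 'grip_width': 0.08698080145877297}
0.008
```

View pics/scene0.png

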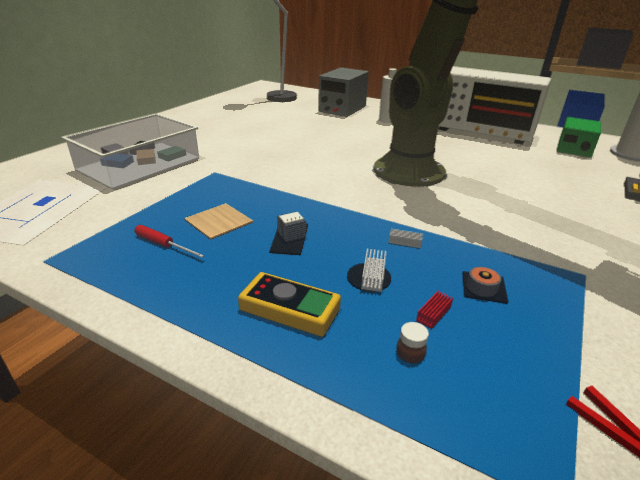

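View pics/side0.png

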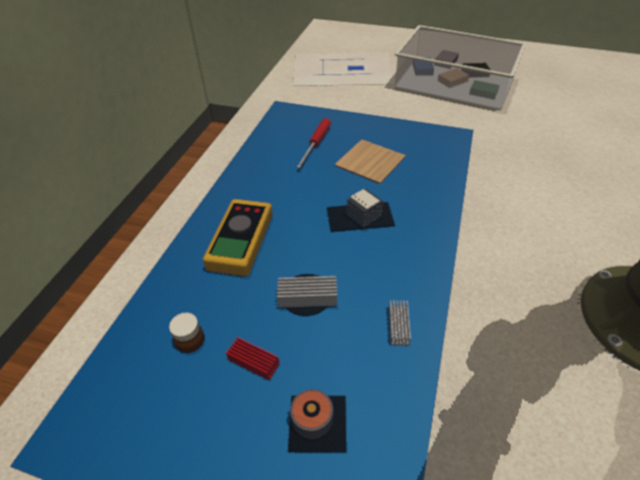

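The scene view shows the transformer on the oblong pad (~290,232), the large bare heat sink on the round pad (~372,272), the toroid on the square pad (~485,285) and the spare board (~219,220). A small bare sink (~405,238) and a red one (~435,310) are decoys. In the side view the same parts are at (364,208), (307,292), (312,415) and (371,160).

Run:
```python
from h import *
c=load('side0.png')
P=lambda n,u,v,z:print(n,(onz(c,u,v,z)[:2]*1000).round())
for u,v in((328,209),(388,203),(394,226),(332,231)):P('padlong',u,v,.009)
for u,v in((290,396),(346,397),(346,451),(290,451)):P('padsq',u,v,.009)
for u,v in((336,160),(368,141),(405,156),(379,181)):P('spare',u,v,.009)
P('tor',311,408,.043)
for u,v in((278,278),(337,277),(337,290),(278,292)):P('hs',u,v,.039)
P('trafo',365,199,.058)
for u,v in((171,328),):P('jar',185,322,.05)
P('small',400,320,.02);P('red',253,357,.02)
for n,s,(x0,y0,x1,y1),k in(('side0','side',(260,130,420,320),3.1),):
    im=cv2.imread('pics/side0.png')[y0:y1,x0:x1]; im=cv2.resize(im,None,fx=k,fy=k,interpolation=2); cv2.imwrite('pics/sc1.png',im)
```

```text
padlong [ 599. -105.]
padlong [ 484. -158.]
padlong [459. -93.]
padlong [573. -46.]
padsq [537. 298.]
padsq [458. 277.]
padsq [438. 350.]
padsq [511. 372.]
spare [ 630. -272.]
spare [ 575. -367.]
spare [ 478. -331.]
spare [ 517. -224.]
tor [496. 321.]
hs [622. 117.]
hs [526.  87.]
hs [518. 114.]
hs [612. 145.]
trafo [ 522. -102.]
jar [727. 248.]
small [407. 130.]
red [611. 260.]
```

View pics/sc1.png

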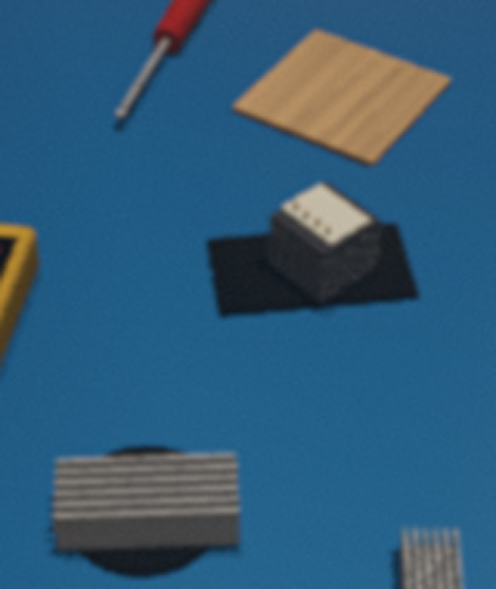

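The crop confirms the corners of the oblong pad, the spare board and the heat sink, with the transformer turned on its pad. I'll survey with the wrist camera on the way across.

```bash
cat >> h.py <<'E'
def go(x,y,z,yaw,ref=None):
    "world mm, deg -> row from current pose (or given ref x,y,z,yaw)"
    if ref is None:
        o=sensors.get_obs(); p=np.array(o['tool_pos'])*1e3; R=Ro.from_euler('xyz',o['tool_rot'],degrees=True)
    else: p=np.array(ref[:3],float); R=Ro.from_euler('xyz',[180,0,ref[3]],degrees=True)
    T=Ro.from_euler('xyz',[180,0,yaw],degrees=True)
    s=R.inv().apply(np.array([x,y,z])-p); r=(R.inv()*T).as_rotvec()
    print('row',s.round(1),r.round(4))
E
python3 -c "
from h import *
c=snap('wrist','w0.png'); o=sensors.get_obs(); R=Ro.from_euler('xyz',o['tool_rot'],degrees=True)
print(c['fx'],c['k1'],R.inv().apply(-np.array(c['R']).T@c['t']-o['tool_pos']),(np.array(c['R'])@R.as_matrix()).round(3))
go(490,320,300,105); go(570,116,300,105,(490,320,300,105));go(525,-105,300,105,(570,116,300,105))"
```

```text
344.4881951518014 -0.04147531907450362 [ 0.06626768 -0.00216438 -0.15354933] [[-0.001  1.     0.001]
 [-0.97  -0.001 -0.244]
 [-0.244 -0.002  0.97 ]]
row [-338.8 -172.5  -70. ] [-1.300e-03  7.000e-04  9.342e-01]
row [-217.8   24.5    0. ] [0. 0. 0.]
row [-201.8 -100.7   -0. ] [0. 0. 0.]
```

Emit:
drive_tool:
  moves:
    - {"x": -338.8,"y": -172.5,"z": 0,"rz": 0.934,"fingers": -1}
    - {"x": -338.8,"y": -172.5,"z": 0,"rz": 0.934,"fingers": -1}
    - {"x": -338.8,"y": -172.5,"z": 0,"rz": 0.934,"fingers": -1}
    - {"x": -338.8,"y": -172.5,"z": 0,"rz": 0.934,"fingers": -1}
    - {"x": -338.8,"y": -172.5,"z": 0,"rz": 0.934,"fingers": -1}
    - {"x": -338.8,"y": -172.5,"z": 0,"rz": 0.934,"fingers": -1}
    - {"x": -338.8,"y": -172.5,"z": 0,"rz": 0.934,"fingers": -1}
    - {"x": -338.8,"y": -172.5,"z": 0,"rz": 0.934,"fingers": -1}
    - {"x": -338.8,"y": -172.5,"z": 0,"rz": 0.934,"fingers": -1}
    - {"x": -338.8,"y": -172.5,"z": 0,"rz": 0.934,"fingers": -1}

```text
invalid input at $.moves[0]: expected keys x, y, z, rx, ry, rz, fingers
```

```bash
python3 -c "
from h import *
c=snap('wrist','w1.png'); o=sensors.get_obs();print(o['tool_pos'],o['tool_rot'])"
```

```text
[0.23786632 0.60456534 0.22986954] [-1.79933277e+02  4.98891249e-03  1.58527520e+02]
```

View pics/w1.png

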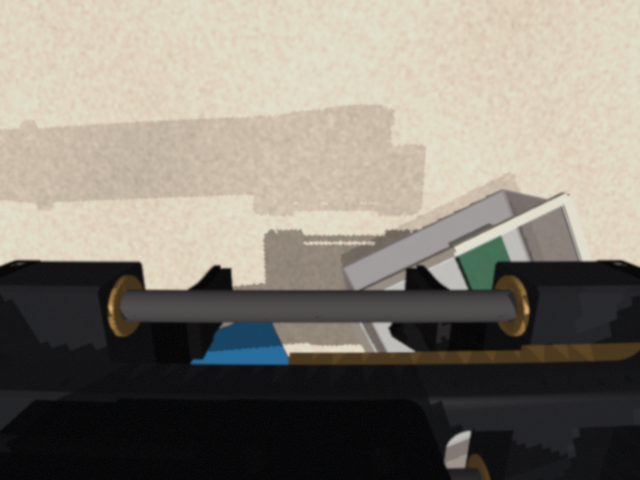

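Emit:
drive_tool:
  moves:
    - {"x": -217.8,"y": 24.5,"z": 0}
    - {"x": -217.8,"y": 24.5,"z": 0}
    - {"x": -217.8,"y": 24.5,"z": 0}
    - {"x": -217.8,"y": 24.5,"z": 0}
    - {"x": -217.8,"y": 24.5,"z": 0}
    - {"x": -217.8,"y": 24.5,"z": 0}

```text
invalid input at $.moves[0]: expected keys x, y, z, rx, ry, rz, fingers
```

```bash
python3 -c "
from h import *
c=snap('wrist','w2.png'); o=sensors.get_obs();print(o['tool_pos'],o['tool_rot'])"
```

```text
[0.23791531 0.60464941 0.23004107] [-1.79949392e+02  3.49563461e-03  1.58523285e+02]
```

View pics/w2.png

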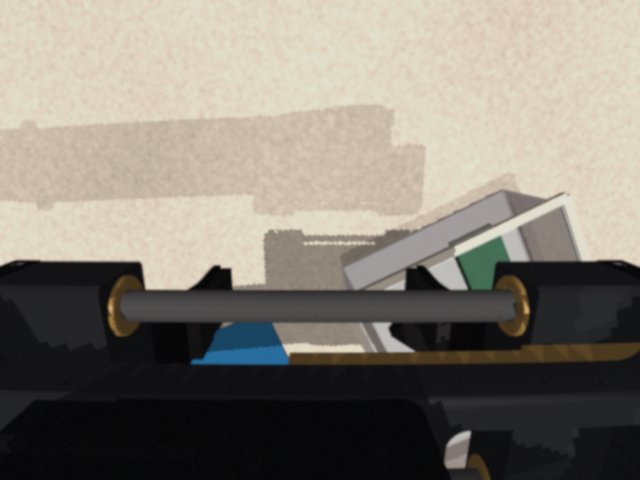

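Emit:
drive_tool:
  moves:
    - {"x": -201.8,"y": -100.7,"z": 0}
    - {"x": -201.8,"y": -100.7,"z": 0}
    - {"x": -201.8,"y": -100.7,"z": 0}
    - {"x": -201.8,"y": -100.7,"z": 0}
    - {"x": -201.8,"y": -100.7,"z": 0}
    - {"x": -201.8,"y": -100.7,"z": 0}

```text
invalid input at $.moves[0]: expected keys x, y, z, rx, ry, rz, fingers
```

```bash
python3 -c "
from h import *
c=snap('wrist','w3.png'); o=sensors.get_obs();print(o['tool_pos'],o['tool_rot'])"
```

```text
[0.23788226 0.60472868 0.23020447] [-1.79966910e+02  1.80041577e-03  1.58528158e+02]
```

View pics/w3.png

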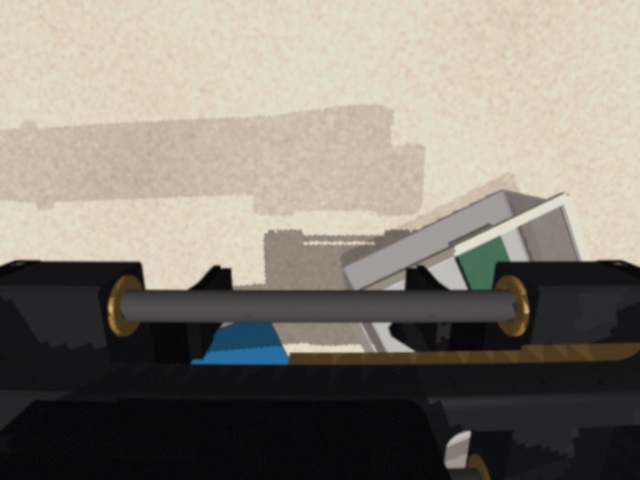

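The three wrist pictures are identical because the moves were refused: every key is needed. The wrist view shows only the area ahead of the tool, in rows above about 230. One high view looking along +x should cover all the pads.

```bash
python3 -c "
from h import *
go(440,60,310,2)"
```

```text
row [-387.5 -433.   -79.5] [-1.0000e-04  8.0000e-04  2.7319e+00]
```

Emit:
drive_tool:
  moves:
    - {"x": -387.5,"y": -433,"z": -79.5,"rx": 0,"ry": 0,"rz": 2.732,"fingers": -1}
    - {"x": -387.5,"y": -433,"z": -79.5,"rx": 0,"ry": 0,"rz": 2.732,"fingers": -1}
    - {"x": -387.5,"y": -433,"z": -79.5,"rx": 0,"ry": 0,"rz": 2.732,"fingers": -1}
    - {"x": -387.5,"y": -433,"z": -79.5,"rx": 0,"ry": 0,"rz": 2.732,"fingers": -1}
    - {"x": -387.5,"y": -433,"z": -79.5,"rx": 0,"ry": 0,"rz": 2.732,"fingers": -1}
    - {"x": -387.5,"y": -433,"z": -79.5,"rx": 0,"ry": 0,"rz": 2.732,"fingers": -1}
    - {"x": -387.5,"y": -433,"z": -79.5,"rx": 0,"ry": 0,"rz": 2.732,"fingers": -1}
    - {"x": -387.5,"y": -433,"z": -79.5,"rx": 0,"ry": 0,"rz": 2.732,"fingers": -1}
    - {"x": -387.5,"y": -433,"z": -79.5,"rx": 0,"ry": 0,"rz": 2.732,"fingers": -1}
    - {"x": -387.5,"y": -433,"z": -79.5,"rx": 0,"ry": 0,"rz": 2.732,"fingers": -1}
    - {"x": -387.5,"y": -433,"z": -79.5,"rx": 0,"ry": 0,"rz": 2.732,"fingers": -1}
    - {"x": -387.5,"y": -433,"z": -79.5,"rx": 0,"ry": 0,"rz": 2.732,"fingers": -1}
    - {"x": -387.5,"y": -433,"z": -79.5,"rx": 0,"ry": 0,"rz": 2.732,"fingers": -1}
    - {"x": -387.5,"y": -433,"z": -79.5,"rx": 0,"ry": 0,"rz": 2.732,"fingers": -1}
    - {"x": -387.5,"y": -433,"z": -79.5,"rx": 0,"ry": 0,"rz": 2.732,"fingers": -1}
    - {"x": -387.5,"y": -433,"z": -79.5,"rx": 0,"ry": 0,"rz": 2.732,"fingers": -1}
    - {"x": -387.5,"y": -433,"z": -79.5,"rx": 0,"ry": 0,"rz": 2.732,"fingers": -1}
    - {"x": -387.5,"y": -433,"z": -79.5,"rx": 0,"ry": 0,"rz": 2.732,"fingers": -1}
    - {"x": -387.5,"y": -433,"z": -79.5,"rx": 0,"ry": 0,"rz": 2.732,"fingers": -1}
    - {"x": -387.5,"y": -433,"z": -79.5,"rx": 0,"ry": 0,"rz": 2.732,"fingers": -1}

```text
time_s: 2.8
tool_pos: [0.4401, 0.0601, 0.3101]
tool_rot: [-180.0, -0.0, 2.0]
force: [-0.3, -0.4, -0.4]
grip_width: 0.087
grasp_force: 0.0
```

```bash
python3 -c "
from h import *
c=snap('wrist','w4.png')
im=c['image'][:300,:,::-1]; cv2.imwrite('pics/w4c.png',cv2.resize(im,(800,375),interpolation=2))"
```

```text
(no output)
```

View pics/w4c.png

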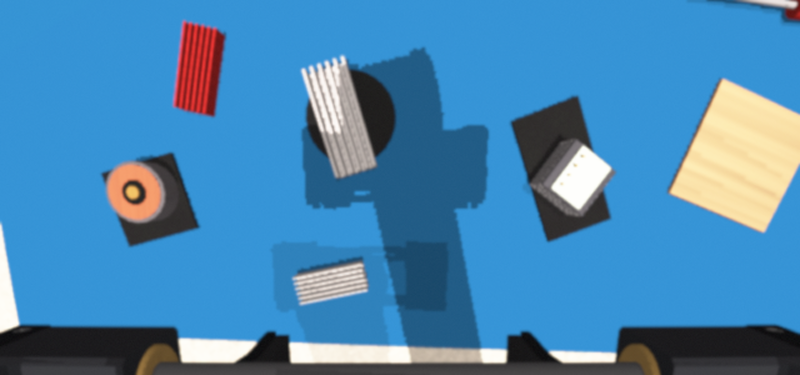

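The wrist view (800-wide) shows all parts: toroid at (135,192), heat sink at (340,117) on the round pad, transformer at (580,175) on the oblong pad, and spare board at (745,155). I'll enlarge the three stations.

```bash
python3 -c "
from h import *
c=load('w4.png'); T=[]
for x0,y0 in((82,100),(237,35),(408,75)):
    t=cv2.resize(c['image'][y0:y0+125,x0:x0+85,::-1],None,fx=3.1,fy=4.6 if 0 else 3.1,interpolation=2)
    for k in range(10,85,10): cv2.line(t,(int(k*3.1),0),(int(k*3.1),6 if k%50 else 14),(255,255,255),1)
    for k in range(10,125,10): cv2.line(t,(0,int(k*3.1)),(6 if k%50 else 14,int(k*3.1)),(255,255,255),1)
    T.append(t)
im=np.hstack(T); im=np.clip(im.astype(float)*1.3+20,0,255).astype(np.uint8); print(im.shape); cv2.imwrite('pics/w4m.png',im)"
```

```text
(388, 792, 3)
```

View pics/w4m.png

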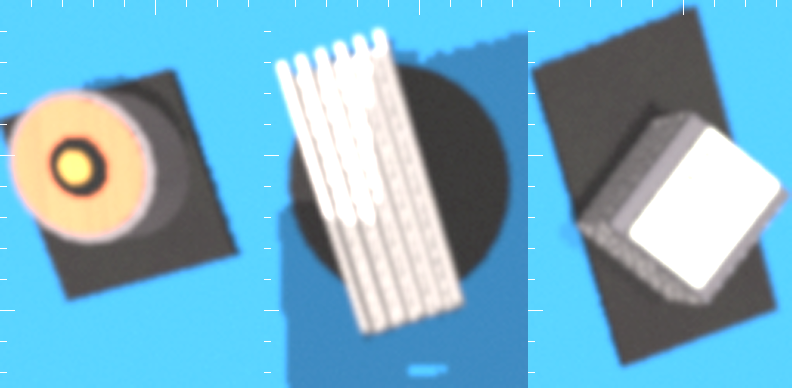

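Corners read in the montage:
- Square pad: (174,70), (239,252), (68,299).
- Oblong pad: (534,70), (695,7), (776,307), (622,366).
- Round pad: rim from x 291 to 509.
- Toroid: bolt at (74,167).
- Transformer: white top at (708,125), (781,184), (700,291), (629,230).

```bash
cat > m.py <<'E'
from h import *
from scipy.optimize import least_squares
def rectfit(pts,L,W,yaw0):
    # pts: world xy mm, in order around rect starting any corner consistent w/ signs by nearest
    pts=np.array(pts); 
    def res(p):
        c,s=np.cos(p[2]),np.sin(p[2]); R=np.array([[c,-s],[s,c]])
        q=(pts-p[:2])@R
        return np.r_[np.abs(q[:,0])-L/2,np.abs(q[:,1])-W/2]
    r=least_squares(res,[*pts.mean(0),np.radians(yaw0)]); return np.r_[r.x[:2],np.degrees(r.x[2])].round(1),r.fun.round(1)
def circ(pts,r=None):
    pts=np.array(pts)
    f=least_squares(lambda p:np.linalg.norm(pts-p[:2],axis=1)-(r if r else p[2]),[*pts.mean(0),45]); return f.x.round(1),f.fun.round(1)
def boxfit(c,mask,L,W,z0,z1,p0):
    "silhouette fit of a box (mm, deg) to a mask, by IoU"
    from scipy.optimize import minimize
    S=4
    m=cv2.resize(mask.astype(np.uint8),None,fx=S,fy=S,interpolation=1)
    def cost(p):
        a=np.radians(p[2]); P=[]
        for sx in(-1,1):
            for sy in(-1,1):
                x=sx*L/2;y=sy*W/2
                for z in(z0,z1): P.append(proj(c,[(p[0]+x*np.cos(a)-y*np.sin(a))/1e3,(p[1]+x*np.sin(a)+y*np.cos(a))/1e3,z/1e3]))
        h=cv2.convexHull(((np.array(P)+.5)*S).astype(np.float32)).round().astype(int)
        b=np.zeros_like(m); cv2.fillConvexPoly(b,h,1)
        return 1-(b&m).sum()/(b|m).sum()
    r=minimize(cost,p0,method='Nelder-Mead',options=dict(initial_simplex=np.array(p0)+np.array([[0,0,0],[6,0,0],[0,6,0],[0,0,5]]))); return r.x.round(1),round(r.fun,3)
E
python3 - <<'E'
from m import *
c=load('w4.png'); O=((82,100),(237,35),(408,75))
def P(k,u,v,z): x0,y0=O[k]; return (onz(c,x0+(u-264*k)/3.1-.5+.16,y0+v/3.1-.5+.16,z)*1e3)[:2]
print('sq',rectfit([P(0,*q,.009) for q in((174,70),(239,252),(68,299))],80,80,15))
print('long',rectfit([P(2,*q,.009) for q in((534,70),(695,7),(776,307),(622,366))],130,70,24))
print('round',circ([P(1,*q,.009) for q in((509,185),(291,180),(480,97),(500,145),(470,278),(498,235),(300,225),(415,67))],45))
print('tor bolt',P(0,74,167,.043),'rim',circ([P(0,*q,.039) for q in((8,160),(153,178),(65,91),(92,241),(20,115),(125,112),(30,210),(140,220))]))
w=[P(2,*q,.059) for q in((708,125),(781,184),(700,291),(629,230))]; print(np.array(w).round(1),np.mean(w,0))
print([np.degrees(np.arctan2(*(w[(i+1)%4]-w[i])[::-1])).round(1) for i in range(4)],[np.linalg.norm(w[(i+1)%4]-w[i]).round(1) for i in range(4)])
im=c['image'].astype(int); sat=im.max(2)-im.min(2); m=((sat<40)&(im.min(2)>95)); m[:, :240]=0;m[:,320:]=0;m[:40]=0;m[150:]=0
m=cv2.morphologyEx(m.astype(np.uint8),cv2.MORPH_CLOSE,np.ones((5,5))); print(m.sum())
print('hs',boxfit(c,m,100,40,9,39,[570,116,17]))
# transformer silhouette: body vs blue/dark
sp=load('w4.png')
for q in((722,79),(808,108),(765,232),(669,191)): print('spare',(onz(c,q[0]*.8,q[1]*.8,.009)*1e3)[:2].round())
E
```

```text
sq (array([485.3, 318.8,  15.7]), array([-1.7, -1.1, -0.6, -0.6,  0.5, -0.1]))
long (array([ 528. , -107.7,   23. ]), array([-1.5, -1.3, -1.7, -1.1, -1.1, -0.9, -0.6, -0.4]))
round (array([570.9, 109.3,  45. ]), array([-1.1, -1.5,  1.1, -2. ,  0.6, -1.1, -1.7, -0.7]))
tor bolt [493.74410404 316.92361511] rim (array([493.8, 316.6,  29.2]), array([ 0.3, -0.2, -0.3, -0.2,  0.5, -0.2, -0.6,  0.7]))
[[ 549.9 -104.7]
 [ 530.5 -134.7]
 [ 490.5 -109.4]
 [ 511.6  -79.9]] [ 520.62877487 -107.16674641]
[np.float64(-122.9), np.float64(147.7), np.float64(54.4), np.float64(-32.9)] [np.float64(35.7), np.float64(47.3), np.float64(36.3), np.float64(45.7)]
3288
hs (array([566. , 117.2,  18.3]), np.float64(0.033))
spare [ 625. -260.]
spare [ 604. -359.]
spare [ 475. -340.]
spare [ 513. -224.]
```

```bash
python3 -c "
from h import *
go(521,-105,110,57); go(521,-105,26,57)"
```

```text
row [ 75.1 167.9 200.1] [-0.000e+00 -1.000e-04 -9.597e-01]
row [ 75.1 167.9 284.1] [-0.000e+00 -1.000e-04 -9.597e-01]
```

Emit:
drive_tool:
  moves:
    - {"x": 75.1,"y": 167.9,"z": 200,"rx": 0,"ry": 0,"rz": -0.96,"fingers": -1}
    - {"x": 75.1,"y": 167.9,"z": 200,"rx": 0,"ry": 0,"rz": -0.96,"fingers": -1}
    - {"x": 75.1,"y": 167.9,"z": 200,"rx": 0,"ry": 0,"rz": -0.96,"fingers": -1}
    - {"x": 75.1,"y": 167.9,"z": 200,"rx": 0,"ry": 0,"rz": -0.96,"fingers": -1}
    - {"x": 75.1,"y": 167.9,"z": 200,"rx": 0,"ry": 0,"rz": -0.96,"fingers": -1}
    - {"x": 75.1,"y": 167.9,"z": 200,"rx": 0,"ry": 0,"rz": -0.96,"fingers": -1}
    - {"x": 75.1,"y": 167.9,"z": 200,"rx": 0,"ry": 0,"rz": -0.96,"fingers": -1}
    - {"x": 75.1,"y": 167.9,"z": 200,"rx": 0,"ry": 0,"rz": -0.96,"fingers": -1}
    - {"x": 75.1,"y": 167.9,"z": 230,"rx": 0,"ry": 0,"rz": -0.96,"fingers": -1}
    - {"x": 75.1,"y": 167.9,"z": 260,"rx": 0,"ry": 0,"rz": -0.96,"fingers": -1}
    - {"x": 75.1,"y": 167.9,"z": 284,"rx": 0,"ry": 0,"rz": -0.96,"fingers": -1}
    - {"x": 75.1,"y": 167.9,"z": 284,"rx": 0,"ry": 0,"rz": -0.96,"fingers": -1}
    - {"x": 75.1,"y": 167.9,"z": 284,"rx": 0,"ry": 0,"rz": -0.96,"fingers": 0.0}
    - {"x": 75.1,"y": 167.9,"z": 284,"rx": 0,"ry": 0,"rz": -0.96,"fingers": 0.0}
  force: 30

```text
time_s: 4.6
tool_pos: [0.5222, -0.105, 0.0275]
tool_rot: [179.9, -0.1, 57.0]
force: [0.4, 0.4, -0.2]
grip_width: 0.0742
grasp_force: 0.0
```

Emit:
drive_tool:
  moves:
    - {"x": 0,"y": 0,"z": 0,"rx": 0,"ry": 0,"rz": 0,"fingers": 1}
    - {"x": 0,"y": 0,"z": 0,"rx": 0,"ry": 0,"rz": 0,"fingers": 1}
    - {"x": 0,"y": 0,"z": 0,"rx": 0,"ry": 0,"rz": 0,"fingers": 1}
    - {"x": 0,"y": 0,"z": 0,"rx": 0,"ry": 0,"rz": 0,"fingers": 1}
    - {"x": 0,"y": 0,"z": 0,"rx": 0,"ry": 0,"rz": 0,"fingers": 1}
    - {"x": 0,"y": 0,"z": 0,"rx": 0,"ry": 0,"rz": 0,"fingers": 1}

```text
time_s: 5.35
tool_pos: [0.5214, -0.1052, 0.0264]
tool_rot: [180.0, -0.0, 57.0]
force: [0.4, -0.0, 3.8]
grip_width: 0.0499
grasp_force: 30.0
```

Emit:
drive_tool:
  moves:
    - {"x": 0,"y": 0,"z": -25,"rx": 0,"ry": 0,"rz": 0,"fingers": 1}
    - {"x": 0,"y": 0,"z": -50,"rx": 0,"ry": 0,"rz": 0,"fingers": 1}
    - {"x": -25,"y": 22.7,"z": -50,"rx": 0,"ry": 0,"rz": 0,"fingers": 1}
    - {"x": -60,"y": 54.5,"z": -50,"rx": 0,"ry": 0,"rz": 0,"fingers": 1}
    - {"x": -95,"y": 86.2,"z": -50,"rx": 0,"ry": 0,"rz": 0,"fingers": 1}
    - {"x": -125,"y": 113.5,"z": -50,"rx": 0,"ry": 0,"rz": 0,"fingers": 1}
    - {"x": -143.3,"y": 130.1,"z": -50,"rx": 0,"ry": 0,"rz": 0,"fingers": 1}
    - {"x": -143.3,"y": 130.1,"z": -50,"rx": 0,"ry": 0,"rz": 0,"fingers": 1}
    - {"x": -143.3,"y": 130.1,"z": -25,"rx": 0,"ry": 0,"rz": 0,"fingers": 1}
    - {"x": -143.3,"y": 130.1,"z": -8,"rx": 0,"ry": 0,"rz": 0,"fingers": 1}
    - {"x": -143.3,"y": 130.1,"z": -1,"rx": 0,"ry": 0,"rz": 0,"fingers": 1}
    - {"x": -143.3,"y": 130.1,"z": -0.5,"rx": 0,"ry": 0,"rz": 0,"fingers": 1}
    - {"x": -143.3,"y": 130.1,"z": -0.5,"rx": 0,"ry": 0,"rz": 0,"fingers": 1}

```text
time_s: 6.98
tool_pos: [0.5523, -0.2959, 0.0266]
tool_rot: [180.0, -0.0, 57.0]
force: [-0.4, 0.1, -3.4]
grip_width: 0.0499
grasp_force: 30.0
```

Emit:
drive_tool:
  moves:
    - {"x": 0,"y": 0,"z": 0.5,"rx": 0,"ry": 0,"rz": 0,"fingers": 1}
    - {"x": 0,"y": 0,"z": 0.5,"rx": 0,"ry": 0,"rz": 0,"fingers": -1}
    - {"x": 0,"y": 0,"z": 0.5,"rx": 0,"ry": 0,"rz": 0,"fingers": -1}
    - {"x": 0,"y": 0,"z": 0.5,"rx": 0,"ry": 0,"rz": 0,"fingers": -1}
    - {"x": 0,"y": 0,"z": 0.5,"rx": 0,"ry": 0,"rz": 0,"fingers": -1}
    - {"x": 0,"y": 0,"z": -30,"rx": 0,"ry": 0,"rz": 0,"fingers": -1}
    - {"x": 0,"y": 0,"z": -70,"rx": 0,"ry": 0,"rz": 0,"fingers": -1}
    - {"x": 156.5,"y": -229.3,"z": -233,"rx": 0,"ry": 0,"rz": 0.82,"fingers": -1}
    - {"x": 156.5,"y": -229.3,"z": -233,"rx": 0,"ry": 0,"rz": 0.82,"fingers": -1}
    - {"x": 156.5,"y": -229.3,"z": -233,"rx": 0,"ry": 0,"rz": 0.82,"fingers": -1}
    - {"x": 156.5,"y": -229.3,"z": -233,"rx": 0,"ry": 0,"rz": 0.82,"fingers": -1}
    - {"x": 156.5,"y": -229.3,"z": -233,"rx": 0,"ry": 0,"rz": 0.82,"fingers": -1}
    - {"x": 156.5,"y": -229.3,"z": -233,"rx": 0,"ry": 0,"rz": 0.82,"fingers": -1}
    - {"x": 156.5,"y": -229.3,"z": -233,"rx": 0,"ry": 0,"rz": 0.82,"fingers": -1}
    - {"x": 156.5,"y": -229.3,"z": -233,"rx": 0,"ry": 0,"rz": 0.82,"fingers": -1}
    - {"x": 156.5,"y": -229.3,"z": -233,"rx": 0,"ry": 0,"rz": 0.82,"fingers": -1}

```text
time_s: 8.98
tool_pos: [0.4448, -0.0415, 0.2588]
tool_rot: [180.0, 0.1, 9.9]
force: [-0.4, -0.5, 0.7]
grip_width: 0.0872
grasp_force: 0.0
```

```bash
python3 -c "
from h import *
o=sensors.get_obs();print(o['tool_pos'],o['tool_rot'],o['grip_width'])
c=snap('wrist','w5.png')
im=c['image'][:300,:,::-1]; cv2.imwrite('pics/w5c.png',cv2.resize(im,(800,375),interpolation=2))"
```

```text
[ 0.44481105 -0.04146507  0.25876552] [1.79978762e+02 8.08765309e-02 9.87235739e+00] 0.08717997113579859
```

View pics/w5c.png

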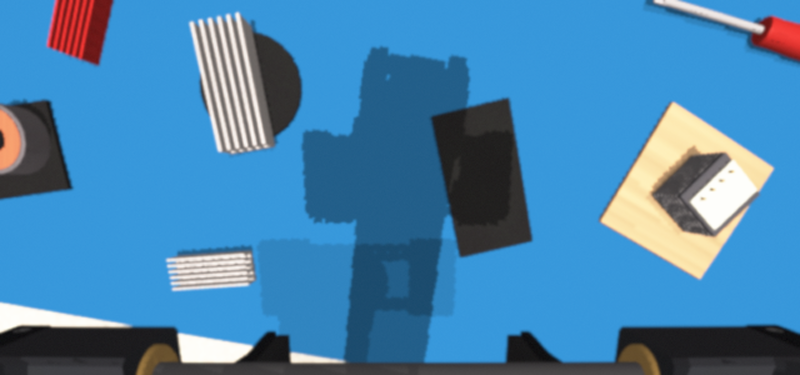

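The transformer stands on the spare board (~705,195), and the oblong pad is now empty with corners at (432,117), (508,99), (531,240), (462,256). Next I fit the pad and the heat sink from masks.

Run:
```python
from m import *
c=load('w5.png'); im=c['image'].astype(int); sat=im.max(2)-im.min(2)
d=(im.max(2)<90)&(sat<35); m=np.zeros_like(d); m[70:215,335:435]=d[70:215,335:435]
m=cv2.morphologyEx(m.astype(np.uint8),cv2.MORPH_CLOSE,np.ones((5,5)))
n,l,s,_=cv2.connectedComponentsWithStats(m); m=(l==1+s[1:,4].argmax()); print(m.sum())
print('long',boxfit(c,m,130,70,3,9,[528,-106,23]))
k=cv2.convexHull(np.argwhere(m)[:,::-1].astype(np.int32)); q=cv2.approxPolyDP(k,6,True)[:,0]; print(q.tolist())
print(rectfit([(onz(c,*p,.009)*1e3)[:2] for p in q],130,70,23))
h=(sat<45)&(im.min(2)>85); m=np.zeros_like(h); m[0:130,140:225]=h[0:130,140:225]
m=cv2.morphologyEx(m.astype(np.uint8),cv2.MORPH_CLOSE,np.ones((5,5)))
n,l,s,_=cv2.connectedComponentsWithStats(m); m=(l==1+s[1:,4].argmax())
print('hs',boxfit(c,m,100,40,9,39,[570,116,17]))
go(568,117,100,18); go(568,117,21,18)
```

```text
6857
long (array([ 527.5, -107.2,   22.6]), np.float64(0.065))
[[423, 192], [369, 204], [347, 93], [406, 81]]
(array([ 528. , -108.2,   22.4]), array([-2.3, -2.1, -1.4, -3. , -2.4, -2.8, -2. , -2.3]))
hs (array([566.4, 117.4,  18.5]), np.float64(0.031))
row [ 148.8 -134.9  158.4] [ 0.0002  0.0016 -0.1419]
row [ 148.9 -135.   237.4] [ 0.0002  0.0016 -0.1419]
```

Emit:
drive_tool:
  moves:
    - {"x": 147.2,"y": -135.5,"z": 150,"rx": 0,"ry": 0,"rz": -0.148,"fingers": -1}
    - {"x": 147.2,"y": -135.5,"z": 150,"rx": 0,"ry": 0,"rz": -0.148,"fingers": -1}
    - {"x": 147.2,"y": -135.5,"z": 150,"rx": 0,"ry": 0,"rz": -0.148,"fingers": -1}
    - {"x": 147.2,"y": -135.5,"z": 150,"rx": 0,"ry": 0,"rz": -0.148,"fingers": -1}
    - {"x": 147.2,"y": -135.5,"z": 150,"rx": 0,"ry": 0,"rz": -0.148,"fingers": -1}
    - {"x": 147.2,"y": -135.5,"z": 150,"rx": 0,"ry": 0,"rz": -0.148,"fingers": -0.5}
    - {"x": 147.2,"y": -135.5,"z": 180,"rx": 0,"ry": 0,"rz": -0.148,"fingers": -0.3}
    - {"x": 147.2,"y": -135.5,"z": 210,"rx": 0,"ry": 0,"rz": -0.148,"fingers": -0.3}
    - {"x": 147.2,"y": -135.5,"z": 237,"rx": 0,"ry": 0,"rz": -0.148,"fingers": -0.3}
    - {"x": 147.2,"y": -135.5,"z": 237,"rx": 0,"ry": 0,"rz": -0.148,"fingers": -0.3}
    - {"x": 147.2,"y": -135.5,"z": 237,"rx": 0,"ry": 0,"rz": -0.148,"fingers": 1}
    - {"x": 147.2,"y": -135.5,"z": 237,"rx": 0,"ry": 0,"rz": -0.148,"fingers": 1}
    - {"x": 147.2,"y": -135.5,"z": 237,"rx": 0,"ry": 0,"rz": -0.148,"fingers": 1}
    - {"x": 147.2,"y": -135.5,"z": 237,"rx": 0,"ry": 0,"rz": -0.148,"fingers": 1}
    - {"x": 147.2,"y": -135.5,"z": 237,"rx": 0,"ry": 0,"rz": -0.148,"fingers": 1}
    - {"x": 147.2,"y": -135.5,"z": 237,"rx": 0,"ry": 0,"rz": -0.148,"fingers": 1}
  force: 25

```text
time_s: 11.02
tool_pos: [0.5675, 0.1192, 0.0242]
tool_rot: [-180.0, -0.1, 18.5]
force: [-0.7, -0.7, 6.8]
grip_width: 0.04
grasp_force: 25.0
```

```bash
python3 -c "
from h import *
o=sensors.get_obs();p=o['tool_pos']*1e3;print(p,o['tool_rot'],o['grip_width'],o['grasp_force'],o['force'])
y=o['tool_rot'][2]
# part centre assumed 566.3,117.3: offset along tool x
t=np.radians(y); ex=np.array([np.cos(t),np.sin(t)]); a=(np.array([566.3,117.3])-p[:2])@ex
yt=22.6; e2=np.array([np.cos(np.radians(yt)),np.sin(np.radians(yt))]); tgt=np.array([528,-107.7])-a*e2
print(a,(np.array([566.3,117.3])-p[:2])@np.array([np.sin(t),-np.cos(t)])); go(*tgt,p[2],yt)"
```

```text
[567.46106027 119.18606403  24.22012632] [-1.79987344e+02 -1.31374508e-01  1.84881080e+01] 0.03997536505267829 24.999560164287686 [-0.71036687 -0.66496949  6.78848655]
-1.6992230126940948 1.420542017630556
row [-107.7  202.5   -0.3] [-0.0001 -0.0023 -0.0718]
```

Emit:
drive_tool:
  moves:
    - {"x": 0,"y": 0,"z": -25,"rx": 0,"ry": 0,"rz": 0,"fingers": 1}
    - {"x": 0,"y": 0,"z": -50,"rx": 0,"ry": 0,"rz": 0,"fingers": 1}
    - {"x": -20,"y": 37.6,"z": -50,"rx": 0,"ry": 0,"rz": -0.0718,"fingers": 1}
    - {"x": -45,"y": 84.6,"z": -50,"rx": 0,"ry": 0,"rz": -0.0718,"fingers": 1}
    - {"x": -70,"y": 131.6,"z": -50,"rx": 0,"ry": 0,"rz": -0.0718,"fingers": 1}
    - {"x": -92,"y": 173,"z": -50,"rx": 0,"ry": 0,"rz": -0.0718,"fingers": 1}
    - {"x": -107.7,"y": 202.5,"z": -50,"rx": 0,"ry": 0,"rz": -0.0718,"fingers": 1}
    - {"x": -107.7,"y": 202.5,"z": -50,"rx": 0,"ry": 0,"rz": -0.0718,"fingers": 1}
    - {"x": -107.7,"y": 202.5,"z": -25,"rx": 0,"ry": 0,"rz": -0.0718,"fingers": 1}
    - {"x": -107.7,"y": 202.5,"z": -12,"rx": 0,"ry": 0,"rz": -0.0718,"fingers": 1}
    - {"x": -107.7,"y": 202.5,"z": -12,"rx": 0,"ry": 0,"rz": -0.0718,"fingers": 1}
    - {"x": -107.7,"y": 202.5,"z": -12,"rx": 0,"ry": 0,"rz": -0.0718,"fingers": 1}

```text
time_s: 12.52
tool_pos: [0.529, -0.1069, 0.035]
tool_rot: [180.0, -0.0, 22.6]
force: [0.4, 0.2, -1.8]
grip_width: 0.0395
grasp_force: 25.0
```

```bash
python3 -c "
from h import *
o=sensors.get_obs();p=o['tool_pos']*1e3;print(p,o['tool_rot'],o['grip_width'],o['grasp_force'],o['force'],o['wrist_torque'])
a=-1.7;e2=np.array([np.cos(np.radians(22.6)),np.sin(np.radians(22.6))]);tgt=np.array([528,-107.7])-a*e2
go(*tgt,24,22.6)
T=[]
for n,(x0,x1,y0,y1) in dict(side=(230,440,130,350),scene=(200,420,150,350)).items():
    c=snap(n,n+'6.png'); T.append(cv2.resize(c['image'][y0:y1,x0:x1,::-1],(400,400),interpolation=2))
cv2.imwrite('pics/s6.png',np.hstack(T))"
```

```text
[ 528.9805469  -106.87449006   35.00884041] [ 1.79982100e+02 -3.56266027e-02  2.26407473e+01] 0.03947284862204203 24.99972080346197 [ 0.42449166  0.19804945 -1.79971915] [-0.08927706  0.15569145 -0.01610475]
row [ 0.5  0.4 11. ] [ 0.0003 -0.0006  0.0007]
```

View pics/s6.png

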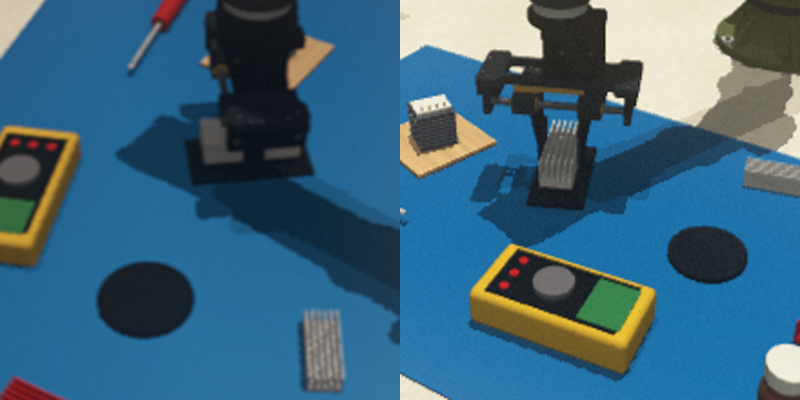

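The side and scene crops show the heat sink held level over the oblong pad. The round pad is now bare and the transformer is upright on the board.

Emit:
drive_tool:
  moves:
    - {"x": 0.5,"y": 0.4,"z": 6,"rx": 0,"ry": 0,"rz": 0,"fingers": 1}
    - {"x": 0.5,"y": 0.4,"z": 10,"rx": 0,"ry": 0,"rz": 0,"fingers": 1}
    - {"x": 0.5,"y": 0.4,"z": 10.5,"rx": 0,"ry": 0,"rz": 0,"fingers": 1}
    - {"x": 0.5,"y": 0.4,"z": 10.5,"rx": 0,"ry": 0,"rz": 0,"fingers": 1}

```text
time_s: 13.12
tool_pos: [0.5292, -0.1073, 0.0242]
tool_rot: [-180.0, -0.0, 22.6]
force: [-0.6, 0.9, -0.6]
grip_width: 0.0395
grasp_force: 25.0
```

```bash
python3 -c "
from h import *
go(445,110,280,5)"
```

```text
row [   5.9 -233.  -255.8] [-1.000e-04 -2.000e-04  3.073e-01]
```

Emit:
drive_tool:
  moves:
    - {"x": 0,"y": 0,"z": 0.3,"rx": 0,"ry": 0,"rz": 0,"fingers": 0.2}
    - {"x": 0,"y": 0,"z": 0.3,"rx": 0,"ry": 0,"rz": 0,"fingers": -0.4}
    - {"x": 0,"y": 0,"z": 0.3,"rx": 0,"ry": 0,"rz": 0,"fingers": -0.4}
    - {"x": 0,"y": 0,"z": 0.3,"rx": 0,"ry": 0,"rz": 0,"fingers": -0.4}
    - {"x": 0,"y": 0,"z": -25,"rx": 0,"ry": 0,"rz": 0,"fingers": -0.4}
    - {"x": 0,"y": 0,"z": -60,"rx": 0,"ry": 0,"rz": 0,"fingers": -1}
    - {"x": 5.9,"y": -233,"z": -256,"rx": 0,"ry": 0,"rz": 0.307,"fingers": -1}
    - {"x": 5.9,"y": -233,"z": -256,"rx": 0,"ry": 0,"rz": 0.307,"fingers": -1}
    - {"x": 5.9,"y": -233,"z": -256,"rx": 0,"ry": 0,"rz": 0.307,"fingers": -1}
    - {"x": 5.9,"y": -233,"z": -256,"rx": 0,"ry": 0,"rz": 0.307,"fingers": -1}
    - {"x": 5.9,"y": -233,"z": -256,"rx": 0,"ry": 0,"rz": 0.307,"fingers": -1}
    - {"x": 5.9,"y": -233,"z": -256,"rx": 0,"ry": 0,"rz": 0.307,"fingers": -1}
    - {"x": 5.9,"y": -233,"z": -256,"rx": 0,"ry": 0,"rz": 0.307,"fingers": -1}
    - {"x": 5.9,"y": -233,"z": -256,"rx": 0,"ry": 0,"rz": 0.307,"fingers": -1}
    - {"x": 5.9,"y": -233,"z": -256,"rx": 0,"ry": 0,"rz": 0.307,"fingers": -1}

```text
time_s: 15.0
tool_pos: [0.4449, 0.1086, 0.279]
tool_rot: [179.9, 0.1, 4.9]
force: [-0.1, -0.3, 0.2]
grip_width: 0.087
grasp_force: 0.0
```

```bash
python3 -c "
from h import *
o=sensors.get_obs();print(o['tool_pos'],o['tool_rot'],o['grip_width'])
c=snap('wrist','w7.png')
im=c['image'][:300,:,::-1]; cv2.imwrite('pics/w7c.png',cv2.resize(im,(800,375),interpolation=2))"
```

```text
[0.4448965  0.10857895 0.27895497] [1.79949994e+02 1.02707428e-01 4.87325731e+00] 0.08695398654187822
```

View pics/w7c.png

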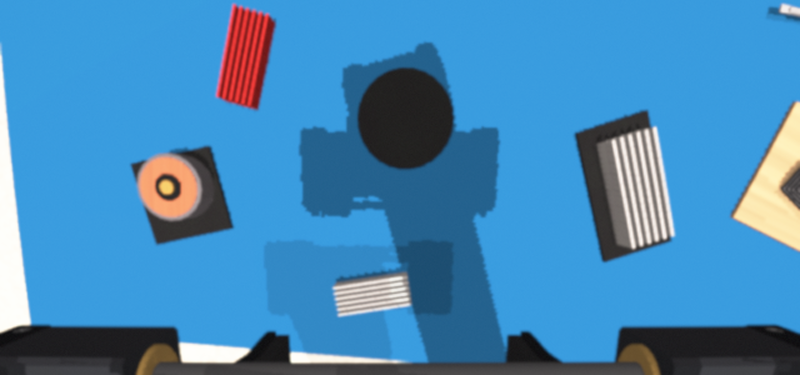

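The heat sink lies on the oblong pad (~637,187), the round pad is empty at (405,118), and the toroid bolt is at (167,187). Now the numeric fits.

```bash
cat > f.py <<'E'
from m import *
def comp(m,x0,x1,y0,y1):
    q=np.zeros(m.shape,np.uint8); q[y0:y1,x0:x1]=m[y0:y1,x0:x1]; q=cv2.morphologyEx(q,cv2.MORPH_CLOSE,np.ones((5,5)))
    n,l,s,_=cv2.connectedComponentsWithStats(q); return l==1+s[1:,4].argmax()
def ct(m): return max(cv2.findContours(m.astype(np.uint8),cv2.RETR_EXTERNAL,cv2.CHAIN_APPROX_NONE)[0],key=len)[:,0]
def masks(c):
    im=c['image'].astype(int); sat=im.max(2)-im.min(2)
    return (im.max(2)<95)&(sat<45),(sat<45)&(im.min(2)>85),(im[:,:,0]>150)&(im[:,:,0]-im[:,:,2]>60)
W=lambda c,p,z:(onz(c,*p,z)*1e3)[:2]
E
python3 - <<'E'
from f import *
c=load('w7.png'); D,G,Or=masks(c)
m=comp(D,270,375,40,145); print('round',circ([W(c,p,.008) for p in ct(m)])[0],m.sum())
m=comp(Or,100,170,110,190); print('tor',circ([W(c,p,.039) for p in ct(m)])[0], cv2.fitEllipse(ct(m)))
m=comp(G,470,545,80,210); print('hs',boxfit(c,m,100,40,9,39,[528,-107,22.6]))
k=1/1.25
print('sq',rectfit([W(c,(u*k-.1,v*k-.1),.009) for u,v in((210,147),(232,228),(157,243))],80,80,15))
print('long',rectfit([W(c,(u*k-.1,v*k-.1),.009) for u,v in((575,133),(646,111),(605,261))],130,70,23))
E
```

```text
round [571.5 110.   43.5] 4778
tor [493.7 317.5  26.1] ((134.3255615234375, 149.1194610595703), (43.90694046020508, 49.35011672973633), 146.3287811279297)
hs (array([ 528. , -109.8,   22.7]), np.float64(0.025))
sq (array([484.9, 319.3,  15.2]), array([-1.6, -0.9, -0.7, -0.7, -0.4, -1. ]))
long (array([ 527.9, -107.8,   23.6]), array([ 0.1, -1.6, -1.5, -0.1, -1. , -0.8]))
```

The heat sink sits about 2 mm to −y of its pad in the same picture, which matches the grip-contact offset, so the wrist camera has a bias of about −1.6 mm in y. I'll allow for it, and grip the toroid along y to check it.

```bash
python3 -c "
from h import *
go(494.2,318.9,90,10); go(494.2,318.9,23,10)"
```

```text
row [  67.3 -205.2  188.9] [ 0.0006  0.0015 -0.0892]
row [  67.4 -205.3  255.9] [ 0.0006  0.0015 -0.0892]
```

Emit:
drive_tool:
  moves:
    - {"x": 67.4,"y": -205.2,"z": 170,"rx": 0,"ry": 0,"rz": -0.089,"fingers": -1}
    - {"x": 67.4,"y": -205.2,"z": 170,"rx": 0,"ry": 0,"rz": -0.089,"fingers": -1}
    - {"x": 67.4,"y": -205.2,"z": 170,"rx": 0,"ry": 0,"rz": -0.089,"fingers": -1}
    - {"x": 67.4,"y": -205.2,"z": 170,"rx": 0,"ry": 0,"rz": -0.089,"fingers": -1}
    - {"x": 67.4,"y": -205.2,"z": 170,"rx": 0,"ry": 0,"rz": -0.089,"fingers": -1}
    - {"x": 67.4,"y": -205.2,"z": 170,"rx": 0,"ry": 0,"rz": -0.089,"fingers": -1}
    - {"x": 67.4,"y": -205.2,"z": 200,"rx": 0,"ry": 0,"rz": -0.089,"fingers": -1}
    - {"x": 67.4,"y": -205.2,"z": 230,"rx": 0,"ry": 0,"rz": -0.089,"fingers": -1}
    - {"x": 67.4,"y": -205.2,"z": 256,"rx": 0,"ry": 0,"rz": -0.089,"fingers": -1}
    - {"x": 67.4,"y": -205.2,"z": 256,"rx": 0,"ry": 0,"rz": -0.089,"fingers": -1}
    - {"x": 67.4,"y": -205.2,"z": 256,"rx": 0,"ry": 0,"rz": -0.089,"fingers": -1}
  force: 25

```text
time_s: 16.42
tool_pos: [0.4954, 0.32, 0.0258]
tool_rot: [-180.0, -0.1, 10.0]
force: [0.8, -0.5, -0.7]
grip_width: 0.087
grasp_force: 0.0
```

Emit:
drive_tool:
  moves:
    - {"x": 0,"y": 0,"z": 0,"rx": 0,"ry": 0,"rz": 0,"fingers": 1}
    - {"x": 0,"y": 0,"z": 0,"rx": 0,"ry": 0,"rz": 0,"fingers": 1}
    - {"x": 0,"y": 0,"z": 0,"rx": 0,"ry": 0,"rz": 0,"fingers": 1}
    - {"x": 0,"y": 0,"z": 0,"rx": 0,"ry": 0,"rz": 0,"fingers": 1}
    - {"x": 0,"y": 0,"z": 0,"rx": 0,"ry": 0,"rz": 0,"fingers": 1}
    - {"x": 0,"y": 0,"z": 0,"rx": 0,"ry": 0,"rz": 0,"fingers": 1}

```text
time_s: 17.18
tool_pos: [0.4943, 0.3204, 0.0244]
tool_rot: [-180.0, -0.0, 10.1]
force: [-1.4, -0.8, 4.4]
grip_width: 0.0596
grasp_force: 25.0
```

Emit:
drive_tool:
  moves:
    - {"x": 0,"y": 0,"z": 0,"rx": 0,"ry": 0,"rz": 0,"fingers": 1}
    - {"x": 0,"y": 0,"z": 0,"rx": 0,"ry": 0,"rz": 0,"fingers": 1}
    - {"x": 0,"y": 0,"z": 0,"rx": 0,"ry": 0,"rz": 0,"fingers": 1}
    - {"x": 0,"y": 0,"z": 0,"rx": 0,"ry": 0,"rz": 0,"fingers": 1}
    - {"x": 0,"y": 0,"z": 0,"rx": 0,"ry": 0,"rz": 0,"fingers": 1}
    - {"x": 0,"y": 0,"z": 0,"rx": 0,"ry": 0,"rz": 0,"fingers": 1}

```text
time_s: 17.92
tool_pos: [0.4943, 0.3204, 0.0244]
tool_rot: [-180.0, -0.0, 10.1]
force: [-0.8, -0.8, 5.4]
grip_width: 0.0596
grasp_force: 25.0
```

```bash
python3 -c "
from h import *
o=sensors.get_obs();p=o['tool_pos']*1e3;print(p,o['tool_rot'],o['force'])
go(571.8,112,p[2],15)"
```

```text
[494.27995237 320.37379133  24.37791644] [-1.79991226e+02 -1.50473730e-02  1.01185059e+01] [-0.83303073 -0.825733    5.36482191]
row [ 39.7 218.8  -0. ] [-0.0001 -0.0003 -0.0852]
```

Emit:
drive_tool:
  moves:
    - {"x": 0,"y": 0,"z": -25,"rx": 0,"ry": 0,"rz": 0,"fingers": 1}
    - {"x": 0,"y": 0,"z": -50,"rx": 0,"ry": 0,"rz": 0,"fingers": 1}
    - {"x": 5,"y": 27,"z": -50,"rx": 0,"ry": 0,"rz": -0.085,"fingers": 1}
    - {"x": 13,"y": 70,"z": -50,"rx": 0,"ry": 0,"rz": -0.085,"fingers": 1}
    - {"x": 22,"y": 120,"z": -50,"rx": 0,"ry": 0,"rz": -0.085,"fingers": 1}
    - {"x": 31,"y": 170,"z": -50,"rx": 0,"ry": 0,"rz": -0.085,"fingers": 1}
    - {"x": 37,"y": 205,"z": -50,"rx": 0,"ry": 0,"rz": -0.085,"fingers": 1}
    - {"x": 39.6,"y": 219.3,"z": -50,"rx": 0,"ry": 0,"rz": -0.085,"fingers": 1}
    - {"x": 39.6,"y": 219.3,"z": -30,"rx": 0,"ry": 0,"rz": -0.085,"fingers": 1}
    - {"x": 39.6,"y": 219.3,"z": -12,"rx": 0,"ry": 0,"rz": -0.085,"fingers": 1}
    - {"x": 39.6,"y": 219.3,"z": -10,"rx": 0,"ry": 0,"rz": -0.085,"fingers": 1}
    - {"x": 39.6,"y": 219.3,"z": -10,"rx": 0,"ry": 0,"rz": -0.085,"fingers": 1}
    - {"x": 39.6,"y": 219.3,"z": -10,"rx": 0,"ry": 0,"rz": -0.085,"fingers": 1}
    - {"x": 39.6,"y": 219.3,"z": -10,"rx": 0,"ry": 0,"rz": -0.085,"fingers": 1}

```text
time_s: 19.68
tool_pos: [0.5722, 0.1116, 0.0347]
tool_rot: [-180.0, -0.1, 15.0]
force: [0.4, -0.2, -2.6]
grip_width: 0.0593
grasp_force: 25.0
```

```bash
python3 -c "
from h import *
go(571.8,111.5,24.4,15)"
```

```text
row [-0.4  0.1 10.3] [-0.0002 -0.0013 -0.0001]
```

Lower, release, rise, and go to a view over the now empty square pad.

Emit:
drive_tool:
  moves:
    - {"x": -0.4,"y": 0,"z": 6,"rx": 0,"ry": 0,"rz": 0,"fingers": 1}
    - {"x": -0.4,"y": 0,"z": 9.5,"rx": 0,"ry": 0,"rz": 0,"fingers": 1}
    - {"x": -0.4,"y": 0,"z": 10.3,"rx": 0,"ry": 0,"rz": 0,"fingers": 1}
    - {"x": -0.4,"y": 0,"z": 10.3,"rx": 0,"ry": 0,"rz": 0,"fingers": 1}
    - {"x": -0.4,"y": 0,"z": 10.3,"rx": 0,"ry": 0,"rz": 0,"fingers": 1}

```text
time_s: 20.3
tool_pos: [0.571, 0.1113, 0.0243]
tool_rot: [-180.0, 0.0, 15.0]
force: [-3.6, -0.3, 6.4]
grip_width: 0.0599
grasp_force: 25.0
```

Emit:
drive_tool:
  moves:
    - {"x": 0,"y": 0,"z": 0,"rx": 0,"ry": 0,"rz": 0,"fingers": 0.0}
    - {"x": 0,"y": 0,"z": 0,"rx": 0,"ry": 0,"rz": 0,"fingers": -1}
    - {"x": 0,"y": 0,"z": 0,"rx": 0,"ry": 0,"rz": 0,"fingers": -1}
    - {"x": 0,"y": 0,"z": 0,"rx": 0,"ry": 0,"rz": 0,"fingers": -1}
    - {"x": 0,"y": 0,"z": -25,"rx": 0,"ry": 0,"rz": 0,"fingers": -1}
    - {"x": 0,"y": 0,"z": -60,"rx": 0,"ry": 0,"rz": 0,"fingers": -1}
    - {"x": -123,"y": -33,"z": -255,"rx": 0,"ry": 0,"rz": 0.17,"fingers": -1}
    - {"x": -123,"y": -33,"z": -255,"rx": 0,"ry": 0,"rz": 0.17,"fingers": -1}
    - {"x": -123,"y": -33,"z": -255,"rx": 0,"ry": 0,"rz": 0.17,"fingers": -1}
    - {"x": -123,"y": -33,"z": -255,"rx": 0,"ry": 0,"rz": 0.17,"fingers": -1}
    - {"x": -123,"y": -33,"z": -255,"rx": 0,"ry": 0,"rz": 0.17,"fingers": -1}
    - {"x": -123,"y": -33,"z": -255,"rx": 0,"ry": 0,"rz": 0.17,"fingers": -1}
    - {"x": -123,"y": -33,"z": -255,"rx": 0,"ry": 0,"rz": 0.17,"fingers": -1}
    - {"x": -123,"y": -33,"z": -255,"rx": 0,"ry": 0,"rz": 0.17,"fingers": -1}
    - {"x": -123,"y": -33,"z": -255,"rx": 0,"ry": 0,"rz": 0.17,"fingers": -1}
    - {"x": -123,"y": -33,"z": -255,"rx": 0,"ry": 0,"rz": 0.17,"fingers": -1}

```text
time_s: 22.3
tool_pos: [0.4439, 0.1113, 0.2785]
tool_rot: [180.0, 0.0, 5.2]
force: [-0.1, -0.6, -0.2]
grip_width: 0.0869
grasp_force: 0.0
```

```bash
python3 -c "
from h import *
o=sensors.get_obs();print(o['tool_pos'],o['tool_rot'])
c=snap('wrist','w8.png')
im=c['image'][:300,:,::-1]; cv2.imwrite('pics/w8c.png',cv2.resize(im,(800,375),interpolation=2))"
```

```text
[0.44394751 0.11127853 0.27847633] [1.79979746e+02 2.59934856e-02 5.23682289e+00]
```

View pics/w8c.png

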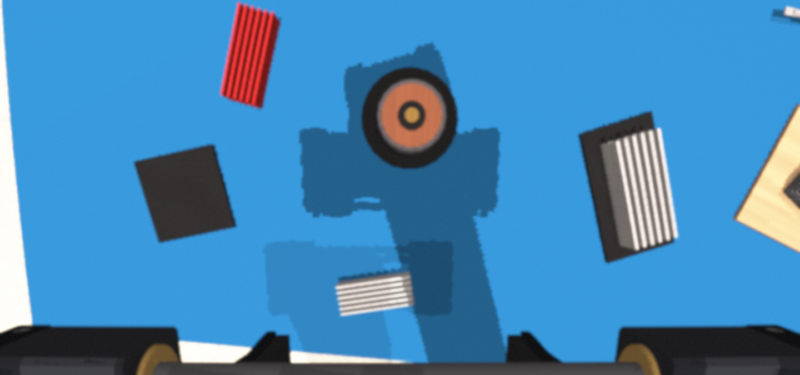

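The toroid is on the round pad (bolt 412,115, pad about 409,118), and the square pad is bare at (185,193).

Run:
```python
from f import *
c=load('w8.png'); D,G,Or=masks(c)
m=comp(D|Or|((G)),270,375,40,145); print('round',circ([W(c,p,.008) for p in ct(m)])[0],m.sum())
m=comp(Or,270,375,40,145); print('tor',circ([W(c,p,.039) for p in ct(m)])[0]); print('bolt',W(c,(412*.8-.1,115*.8-.1),.043))
m=comp(D,100,195,105,200); print('sq',boxfit(c,m,80,80,3,9,[485,319,15]),m.sum())
k=cv2.convexHull(ct(m)); q=cv2.approxPolyDP(k,6,True)[:,0]; print(rectfit([W(c,p,.009) for p in q],80,80,15))
m=comp(G,470,545,80,210); print('hs',boxfit(c,m,100,40,9,39,[528,-107,22.6]))
```

```text
round [571.5 110.1  43.4] 4777
tor [570.1 108.8  25.5]
bolt [569.62762363 108.33832618]
sq (array([484.3, 321.1,  15.6]), np.float64(0.083)) 4160
(array([485. , 319.4,  16.2]), array([-3.1, -2.9, -2.1, -1.9, -1. , -1.2, -1.4, -0.8]))
hs (array([ 528.1, -109.7,   22.6]), np.float64(0.025))
```

```bash
python3 -c "
from h import *
go(552.5,-296,26,-33);go(485.6,321.4,26,15.6,(552.5,-296,26,-33))"
```

```text
row [ 70.9 415.5 252.7] [3.000e-04 1.000e-04 6.675e-01]
row [-392.4 -481.4   -0. ] [ 0.      0.     -0.8482]
```

Emit:
drive_tool:
  moves:
    - {"x": 70.9,"y": 415.5,"z": 150,"rx": 0,"ry": 0,"rz": 0.6675,"fingers": -1}
    - {"x": 70.9,"y": 415.5,"z": 150,"rx": 0,"ry": 0,"rz": 0.6675,"fingers": -1}
    - {"x": 70.9,"y": 415.5,"z": 150,"rx": 0,"ry": 0,"rz": 0.6675,"fingers": -1}
    - {"x": 70.9,"y": 415.5,"z": 150,"rx": 0,"ry": 0,"rz": 0.6675,"fingers": -1}
    - {"x": 70.9,"y": 415.5,"z": 150,"rx": 0,"ry": 0,"rz": 0.6675,"fingers": -1}
    - {"x": 70.9,"y": 415.5,"z": 150,"rx": 0,"ry": 0,"rz": 0.6675,"fingers": -1}
    - {"x": 70.9,"y": 415.5,"z": 150,"rx": 0,"ry": 0,"rz": 0.6675,"fingers": -1}
    - {"x": 70.9,"y": 415.5,"z": 150,"rx": 0,"ry": 0,"rz": 0.6675,"fingers": -1}
    - {"x": 70.9,"y": 415.5,"z": 150,"rx": 0,"ry": 0,"rz": 0.6675,"fingers": -1}
    - {"x": 70.9,"y": 415.5,"z": 150,"rx": 0,"ry": 0,"rz": 0.6675,"fingers": -1}
    - {"x": 70.9,"y": 415.5,"z": 180,"rx": 0,"ry": 0,"rz": 0.6675,"fingers": -1}
    - {"x": 70.9,"y": 415.5,"z": 215,"rx": 0,"ry": 0,"rz": 0.6675,"fingers": -1}
    - {"x": 70.9,"y": 415.5,"z": 240,"rx": 0,"ry": 0,"rz": 0.6675,"fingers": -1}
    - {"x": 70.9,"y": 415.5,"z": 252.7,"rx": 0,"ry": 0,"rz": 0.6675,"fingers": -1}
    - {"x": 70.9,"y": 415.5,"z": 252.7,"rx": 0,"ry": 0,"rz": 0.6675,"fingers": -1}
    - {"x": 70.9,"y": 415.5,"z": 252.7,"rx": 0,"ry": 0,"rz": 0.6675,"fingers": -1}
    - {"x": 70.9,"y": 415.5,"z": 252.7,"rx": 0,"ry": 0,"rz": 0.6675,"fingers": -1}
    - {"x": 70.9,"y": 415.5,"z": 252.7,"rx": 0,"ry": 0,"rz": 0.6675,"fingers": -1}
  force: 30

```text
time_s: 24.6
tool_pos: [0.5529, -0.2961, 0.0267]
tool_rot: [-180.0, -0.1, -33.0]
force: [1.1, -0.2, -0.3]
grip_width: 0.0873
grasp_force: 0.0
```

Emit:
drive_tool:
  moves:
    - {"x": 0,"y": 0,"z": 0,"rx": 0,"ry": 0,"rz": 0,"fingers": 1}
    - {"x": 0,"y": 0,"z": 0,"rx": 0,"ry": 0,"rz": 0,"fingers": 1}
    - {"x": 0,"y": 0,"z": 0,"rx": 0,"ry": 0,"rz": 0,"fingers": 1}
    - {"x": 0,"y": 0,"z": 0,"rx": 0,"ry": 0,"rz": 0,"fingers": 1}
    - {"x": 0,"y": 0,"z": 0,"rx": 0,"ry": 0,"rz": 0,"fingers": 1}
    - {"x": 0,"y": 0,"z": 0,"rx": 0,"ry": 0,"rz": 0,"fingers": 1}
    - {"x": 0,"y": 0,"z": 0,"rx": 0,"ry": 0,"rz": 0,"fingers": 1}
    - {"x": 0,"y": 0,"z": 0,"rx": 0,"ry": 0,"rz": 0,"fingers": 1}

```text
time_s: 25.6
tool_pos: [0.5524, -0.296, 0.026]
tool_rot: [180.0, -0.0, -33.0]
force: [-0.8, -0.4, -0.6]
grip_width: 0.0497
grasp_force: 30.0
```

```bash
python3 -c "
from h import *
o=sensors.get_obs();p=o['tool_pos']*1e3;print(p,o['tool_rot'],o['force'])
t=np.radians(-33);a=(np.array([552.3,-295.9])-p[:2])@[np.cos(t),np.sin(t)];print('off along x',a)
y=np.radians(15.6);go(485.6-a*np.cos(y),321.4-a*np.sin(y),p[2],15.6)"
```

```text
[ 552.44074626 -296.04471731   26.03602353] [ 1.79993232e+02 -1.74983550e-03 -3.30010063e+01] [-0.82020699 -0.40444425 -0.59861714]
off along x -0.19685843850967139
row [-3.922e+02 -4.816e+02 -1.000e-01] [ 1.000e-04  0.000e+00 -8.482e-01]
```

Emit:
drive_tool:
  moves:
    - {"x": 0,"y": 0,"z": -25,"rx": 0,"ry": 0,"rz": 0,"fingers": 1}
    - {"x": 0,"y": 0,"z": -60,"rx": 0,"ry": 0,"rz": 0,"fingers": 1}
    - {"x": -15,"y": -18,"z": -80,"rx": 0,"ry": 0,"rz": -0.08,"fingers": 1}
    - {"x": -40,"y": -49,"z": -80,"rx": 0,"ry": 0,"rz": -0.16,"fingers": 1}
    - {"x": -70,"y": -86,"z": -80,"rx": 0,"ry": 0,"rz": -0.24,"fingers": 1}
    - {"x": -105,"y": -129,"z": -80,"rx": 0,"ry": 0,"rz": -0.32,"fingers": 1}
    - {"x": -140,"y": -172,"z": -80,"rx": 0,"ry": 0,"rz": -0.4,"fingers": 1}
    - {"x": -175,"y": -215,"z": -80,"rx": 0,"ry": 0,"rz": -0.48,"fingers": 1}
    - {"x": -210,"y": -258,"z": -80,"rx": 0,"ry": 0,"rz": -0.56,"fingers": 1}
    - {"x": -245,"y": -301,"z": -80,"rx": 0,"ry": 0,"rz": -0.64,"fingers": 1}
    - {"x": -280,"y": -344,"z": -80,"rx": 0,"ry": 0,"rz": -0.72,"fingers": 1}
    - {"x": -315,"y": -387,"z": -80,"rx": 0,"ry": 0,"rz": -0.8,"fingers": 1}
    - {"x": -345,"y": -424,"z": -80,"rx": 0,"ry": 0,"rz": -0.848,"fingers": 1}
    - {"x": -372,"y": -457,"z": -80,"rx": 0,"ry": 0,"rz": -0.848,"fingers": 1}
    - {"x": -387,"y": -475,"z": -80,"rx": 0,"ry": 0,"rz": -0.848,"fingers": 1}
    - {"x": -392.2,"y": -481.6,"z": -80,"rx": 0,"ry": 0,"rz": -0.848,"fingers": 1}
    - {"x": -392.2,"y": -481.6,"z": -50,"rx": 0,"ry": 0,"rz": -0.848,"fingers": 1}
    - {"x": -392.2,"y": -481.6,"z": -25,"rx": 0,"ry": 0,"rz": -0.848,"fingers": 1}
    - {"x": -392.2,"y": -481.6,"z": -12,"rx": 0,"ry": 0,"rz": -0.848,"fingers": 1}
    - {"x": -392.2,"y": -481.6,"z": -12,"rx": 0,"ry": 0,"rz": -0.848,"fingers": 1}

```text
time_s: 28.1
tool_pos: [0.4858, 0.3199, 0.0373]
tool_rot: [179.9, 0.1, 15.5]
force: [0.1, 0.2, -3.2]
grip_width: 0.0495
grasp_force: 30.0
```

Emit:
drive_tool:
  moves:
    - {"x": 0,"y": 0,"z": 0,"rx": 0,"ry": 0,"rz": 0,"fingers": 1}
    - {"x": 0,"y": 0,"z": 0,"rx": 0,"ry": 0,"rz": 0,"fingers": 1}
    - {"x": 0,"y": 0,"z": 0,"rx": 0,"ry": 0,"rz": 0,"fingers": 1}

```text
time_s: 28.48
tool_pos: [0.4862, 0.322, 0.0388]
tool_rot: [-180.0, -0.1, 15.6]
force: [-0.0, -1.2, -4.0]
grip_width: 0.0495
grasp_force: 30.0
```

```bash
python3 -c "
from h import *
go(485.8,321.4,26,15.6)"
```

```text
row [-0.6  0.4 12.8] [-0.0007 -0.0012 -0.0001]
```

Emit:
drive_tool:
  moves:
    - {"x": -0.6,"y": 0.4,"z": 6,"rx": 0,"ry": 0,"rz": 0,"fingers": 1}
    - {"x": -0.6,"y": 0.4,"z": 10.5,"rx": 0,"ry": 0,"rz": 0,"fingers": 1}
    - {"x": -0.6,"y": 0.4,"z": 12,"rx": 0,"ry": 0,"rz": 0,"fingers": 1}
    - {"x": -0.6,"y": 0.4,"z": 12,"rx": 0,"ry": 0,"rz": 0,"fingers": 1}
    - {"x": -0.6,"y": 0.4,"z": 12,"rx": 0,"ry": 0,"rz": 0,"fingers": 1}
    - {"x": -0.6,"y": 0.4,"z": 12,"rx": 0,"ry": 0,"rz": 0,"fingers": 1}

```text
time_s: 29.22
tool_pos: [0.4854, 0.3211, 0.026]
tool_rot: [-180.0, -0.0, 15.6]
force: [0.6, 0.1, -3.3]
grip_width: 0.0496
grasp_force: 30.0
```

```bash
python3 -c "
from h import *
go(445,215,270,5)"
```

```text
row [ -67.4   91.3 -244. ] [-1.000e-04 -2.000e-04  1.848e-01]
```

Emit:
drive_tool:
  moves:
    - {"x": 0,"y": 0,"z": 0.6,"rx": 0,"ry": 0,"rz": 0,"fingers": 1}
    - {"x": 0,"y": 0,"z": 0.6,"rx": 0,"ry": 0,"rz": 0,"fingers": 1}
    - {"x": 0,"y": 0,"z": 0.6,"rx": 0,"ry": 0,"rz": 0,"fingers": 0.0}
    - {"x": 0,"y": 0,"z": 0.6,"rx": 0,"ry": 0,"rz": 0,"fingers": -1}
    - {"x": 0,"y": 0,"z": 0.6,"rx": 0,"ry": 0,"rz": 0,"fingers": -1}
    - {"x": 0,"y": 0,"z": 0.6,"rx": 0,"ry": 0,"rz": 0,"fingers": -1}
    - {"x": 0,"y": 0,"z": -30,"rx": 0,"ry": 0,"rz": 0,"fingers": -1}
    - {"x": 0,"y": 0,"z": -70,"rx": 0,"ry": 0,"rz": 0,"fingers": -1}

```text
time_s: 30.22
tool_pos: [0.4847, 0.3205, 0.0958]
tool_rot: [179.9, 0.1, 15.6]
force: [-0.2, 0.3, 0.4]
grip_width: 0.0858
grasp_force: 0.0
```

Emit:
drive_tool:
  moves:
    - {"x": -67.4,"y": 91.3,"z": -174,"rx": 0,"ry": 0,"rz": 0.185,"fingers": -1}
    - {"x": -67.4,"y": 91.3,"z": -174,"rx": 0,"ry": 0,"rz": 0.185,"fingers": -1}
    - {"x": -67.4,"y": 91.3,"z": -174,"rx": 0,"ry": 0,"rz": 0.185,"fingers": -1}
    - {"x": -67.4,"y": 91.3,"z": -174,"rx": 0,"ry": 0,"rz": 0.185,"fingers": -1}
    - {"x": -67.4,"y": 91.3,"z": -174,"rx": 0,"ry": 0,"rz": 0.185,"fingers": -1}
    - {"x": -67.4,"y": 91.3,"z": -174,"rx": 0,"ry": 0,"rz": 0.185,"fingers": -1}
    - {"x": -67.4,"y": 91.3,"z": -174,"rx": 0,"ry": 0,"rz": 0.185,"fingers": -1}
    - {"x": -67.4,"y": 91.3,"z": -174,"rx": 0,"ry": 0,"rz": 0.185,"fingers": -1}
    - {"x": -67.4,"y": 91.3,"z": -174,"rx": 0,"ry": 0,"rz": 0.185,"fingers": -1}

```text
time_s: 31.35
tool_pos: [0.4449, 0.2151, 0.2694]
tool_rot: [180.0, 0.0, 5.0]
force: [-0.3, -0.5, -0.4]
grip_width: 0.0866
grasp_force: 0.0
```

```bash
python3 -c "
from h import *
c=snap('wrist','w9.png'); T=[]
for x0,y0 in((125,75),(340,35)):
    T.append(cv2.resize(c['image'][y0:y0+115,x0:x0+133,::-1],None,fx=3,fy=3,interpolation=2))
im=np.hstack(T); cv2.imwrite('pics/w9m.png',np.clip(im*1.3+20,0,255).astype(np.uint8))
h=proj(c,[.4854,.3211,.009]);print(h,proj(c,[.571,.111,.009]),sensors.get_obs()['tool_pos'])"
```

```text
[229.75270402 163.32403627] [416.5786022  103.49328639] [0.44497009 0.21509105 0.26969198]
```

View pics/w9m.png

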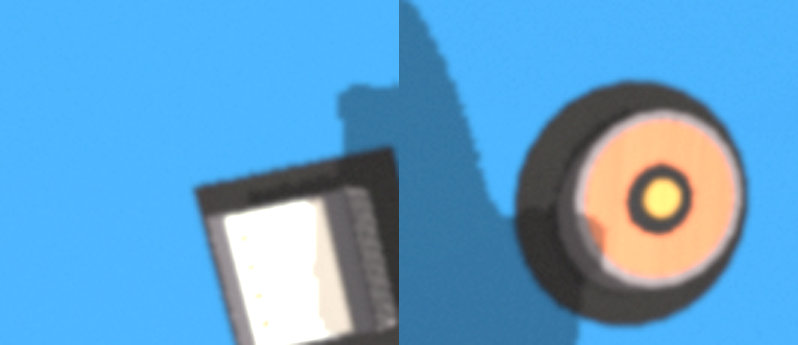

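The right crop shows the toroid on the round pad. It leans towards the right by perspective, with the bolt at (660,198) and the pad spanning x 515–746, y 80–325. The left crop clipped the transformer, so I'll fit numerically.

Run:
```python
from f import *
c=load('w9.png'); D,G,Or=masks(c); im=c['image'].astype(int)
notblue=~((im[:,:,2]-im[:,:,0]>45))
m=comp(notblue,370,465,50,150); print('round',circ([W(c,p,.008) for p in ct(m)])[0])
m=comp(Or,370,465,50,150); print('tor',circ([W(c,p,.039) for p in ct(m)])[0])
print('bolt',W(c,(340+(660-399)/3-.33,35+198/3-.33),.043))
m=comp(notblue,180,275,115,222); k=cv2.convexHull(ct(m)); q=cv2.approxPolyDP(k,5,True)[:,0]; print(q.tolist(),'sq',rectfit([W(c,p,.009) for p in q],80,80,15))
print('boxfit',boxfit(c,m,80,80,3,9,[485,319,15]))
w=(im.min(2)>150); m=comp(w,180,275,115,222); r=cv2.minAreaRect(ct(m)); b=cv2.boxPoints(r); print(r,'top',np.mean([W(c,p,.059) for p in b],0),[W(c,p,.059).round(1) for p in b])
T=[]
t=cv2.resize(c['image'][110:222,178:276,::-1],None,fx=5,fy=5,interpolation=2); cv2.imwrite('pics/w9t.png',np.clip(t*1.3+20,0,255).astype(np.uint8))
```

```text
round [571.3 110.5  43.5]
tor [570.2 108.7  25.7]
bolt [569.87316582 109.69783079]
[[255, 124], [269, 189], [208, 202], [191, 138]] sq (array([484.8, 320. ,  16. ]), array([-1.6, -2.3, -1.4, -2. , -1.2, -2.1, -1.5, -1.8]))
boxfit (array([484.4, 320.5,  17. ]), np.float64(0.054))
((219.67703247070312, 166.25244140625), (46.4949836730957, 31.32112693786621), 76.75948333740234) top [484.29792046 319.19915363] [array([502.3, 340.9]), array([511.9, 309.6]), array([466.6, 297.1]), array([456.3, 329.2])]
```

View pics/w9t.png

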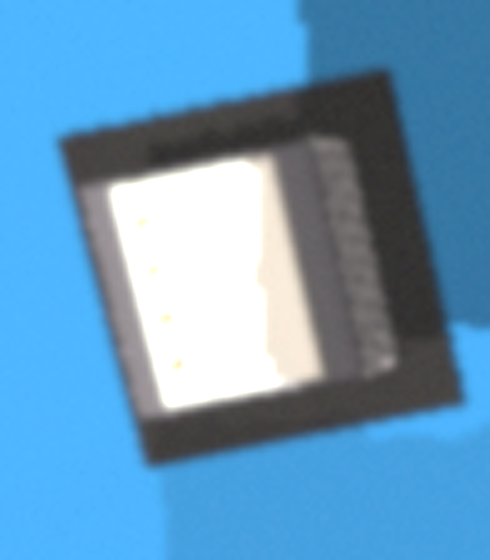

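This shows the transformer on the square pad and lined up with it. The white top has corners (108,185), (272,155), (325,378), (162,410), and the pad (62,140), (388,72), (463,400), (148,467).

Run:
```python
from f import *
c=load('w9.png'); f=lambda u,v,z:W(c,(178+u/5-.4,110+v/5-.4),z)
w=[f(*q,.059) for q in((108,185),(272,155),(325,378),(162,410))]; print('top',np.mean(w,0),[np.linalg.norm(w[i]-w[i-1]).round(1) for i in range(4)])
p=[f(*q,.009) for q in((62,140),(388,72),(463,400),(148,467))]; print('pad',rectfit(p,80,80,15),np.mean(p,0))
l=[f(*q,.053) for q in((80,187),(310,140),(365,375),(140,418))]; print('lam top?',np.mean(l,0),[np.linalg.norm(l[i]-l[i-1]).round(1) for i in range(4)])
b=[f(*q,.009) for q in((350,143),(396,368))];print('base edge',b,np.linalg.norm(b[0]-b[1]))
y=np.radians(15.8);print('pred centre from base edge',np.mean(b,0)+25*np.array([-np.sin(y),np.cos(y)]))
```

```text
top [484.67606946 317.87486672] [np.float64(47.1), np.float64(34.8), np.float64(46.4), np.float64(35.7)]
pad (array([484.4, 320.1,  16. ]), array([-1. , -1.4, -1.6, -0.7, -1. , -0.7, -0.6, -0.4])) [484.42982067 320.12712693]
lam top? [484.74757388 318.0802238 ] [np.float64(49.4), np.float64(49.8), np.float64(49.6), np.float64(50.0)]
base edge [array([515.85066331, 301.14692772]), array([464.69264234, 288.1015959 ])] 52.795111442955374
pred centre from base edge [483.46464665 318.67971165]
```

All three parts sit about 2 mm towards −y of their pads, consistent with the camera bias. There is plenty of time left, so I'll mend each with a short re-grip, the transformer first.

```bash
python3 -c "
from h import *
go(485.4,321.1,26,15.6)"
```

```text
row [  49.6 -102.2  243.6] [ 0.0005  0.0004 -0.185 ]
```

Emit:
drive_tool:
  moves:
    - {"x": 49.6,"y": -102.2,"z": 150,"rx": 0,"ry": 0,"rz": -0.185,"fingers": -1}
    - {"x": 49.6,"y": -102.2,"z": 150,"rx": 0,"ry": 0,"rz": -0.185,"fingers": -1}
    - {"x": 49.6,"y": -102.2,"z": 150,"rx": 0,"ry": 0,"rz": -0.185,"fingers": -1}
    - {"x": 49.6,"y": -102.2,"z": 150,"rx": 0,"ry": 0,"rz": -0.185,"fingers": -1}
    - {"x": 49.6,"y": -102.2,"z": 150,"rx": 0,"ry": 0,"rz": -0.185,"fingers": -1}
    - {"x": 49.6,"y": -102.2,"z": 180,"rx": 0,"ry": 0,"rz": -0.185,"fingers": -1}
    - {"x": 49.6,"y": -102.2,"z": 210,"rx": 0,"ry": 0,"rz": -0.185,"fingers": -1}
    - {"x": 49.6,"y": -102.2,"z": 235,"rx": 0,"ry": 0,"rz": -0.185,"fingers": -1}
    - {"x": 49.6,"y": -102.2,"z": 243,"rx": 0,"ry": 0,"rz": -0.185,"fingers": -0.4}
    - {"x": 49.6,"y": -102.2,"z": 243,"rx": 0,"ry": 0,"rz": -0.185,"fingers": -0.1}
    - {"x": 49.6,"y": -102.2,"z": 243,"rx": 0,"ry": 0,"rz": -0.185,"fingers": -0.1}
    - {"x": 49.6,"y": -102.2,"z": 243,"rx": 0,"ry": 0,"rz": -0.185,"fingers": 1}
    - {"x": 49.6,"y": -102.2,"z": 243,"rx": 0,"ry": 0,"rz": -0.185,"fingers": 1}
    - {"x": 49.6,"y": -102.2,"z": 243,"rx": 0,"ry": 0,"rz": -0.185,"fingers": 1}
    - {"x": 49.6,"y": -102.2,"z": 243,"rx": 0,"ry": 0,"rz": -0.185,"fingers": 1}
    - {"x": 49.6,"y": -102.2,"z": 243,"rx": 0,"ry": 0,"rz": -0.185,"fingers": 1}
    - {"x": 49.6,"y": -102.2,"z": 238,"rx": 0,"ry": 0,"rz": -0.185,"fingers": 1}
    - {"x": 49.6,"y": -102.2,"z": 238,"rx": 0,"ry": 0,"rz": -0.185,"fingers": 1}
    - {"x": 49.6,"y": -102.2,"z": 238,"rx": 0,"ry": 0,"rz": -0.185,"fingers": 1}

```text
time_s: 33.78
tool_pos: [0.485, 0.3208, 0.0314]
tool_rot: [180.0, 0.1, 15.6]
force: [0.4, 0.1, -4.2]
grip_width: 0.0491
grasp_force: 30.0
```

```bash
python3 -c "
from h import *
go(485.4,322.9,26,15.8)"
```

```text
row [ 0.9 -1.9  5.4] [ 0.0005  0.001  -0.0036]
```

Emit:
drive_tool:
  moves:
    - {"x": 0.9,"y": -1.9,"z": 0,"rx": 0,"ry": 0,"rz": -0.003,"fingers": 1}
    - {"x": 0.9,"y": -1.9,"z": 3,"rx": 0,"ry": 0,"rz": -0.003,"fingers": 1}
    - {"x": 0.9,"y": -1.9,"z": 5.6,"rx": 0,"ry": 0,"rz": -0.003,"fingers": 1}
    - {"x": 0.9,"y": -1.9,"z": 5.6,"rx": 0,"ry": 0,"rz": -0.003,"fingers": 1}
    - {"x": 0.9,"y": -1.9,"z": 5.6,"rx": 0,"ry": 0,"rz": -0.003,"fingers": 1}
    - {"x": 0.9,"y": -1.9,"z": 5.6,"rx": 0,"ry": 0,"rz": -0.003,"fingers": 1}

```text
time_s: 34.52
tool_pos: [0.4859, 0.3235, 0.0279]
tool_rot: [-180.0, 0.0, 15.8]
force: [-4.0, -2.4, 8.1]
grip_width: 0.0498
grasp_force: 30.0
```

Emit:
drive_tool:
  moves:
    - {"x": 0,"y": 0,"z": 0.3,"rx": 0,"ry": 0,"rz": 0,"fingers": 0}
    - {"x": 0,"y": 0,"z": 0.3,"rx": 0,"ry": 0,"rz": 0,"fingers": -1}
    - {"x": 0,"y": 0,"z": 0.3,"rx": 0,"ry": 0,"rz": 0,"fingers": -1}
    - {"x": 0,"y": 0,"z": 0.3,"rx": 0,"ry": 0,"rz": 0,"fingers": -1}
    - {"x": 0,"y": 0,"z": -30,"rx": 0,"ry": 0,"rz": 0,"fingers": -1}
    - {"x": 0,"y": 0,"z": -80,"rx": 0,"ry": 0,"rz": 0,"fingers": -1}
    - {"x": 0,"y": 0,"z": -80,"rx": 0,"ry": 0,"rz": 0,"fingers": -1}
    - {"x": 0,"y": 0,"z": -80,"rx": 0,"ry": 0,"rz": 0,"fingers": -1}
    - {"x": 0,"y": 0,"z": -80,"rx": 0,"ry": 0,"rz": 0,"fingers": -1}

```text
time_s: 35.65
tool_pos: [0.485, 0.3226, 0.1049]
tool_rot: [179.9, 0.1, 15.8]
force: [-0.6, 0.0, 0.4]
grip_width: 0.0872
grasp_force: 0.0
```

```bash
python3 -c "
from h import *
go(571.0,111.3,24,15)"
```

```text
row [ 25.6 226.7  81.1] [0.0011 0.0024 0.0134]
```

Emit:
drive_tool:
  moves:
    - {"x": 25.6,"y": 226.7,"z": 0,"rx": 0,"ry": 0,"rz": 0.013,"fingers": -1}
    - {"x": 25.6,"y": 226.7,"z": 0,"rx": 0,"ry": 0,"rz": 0.013,"fingers": -1}
    - {"x": 25.6,"y": 226.7,"z": 0,"rx": 0,"ry": 0,"rz": 0.013,"fingers": -1}
    - {"x": 25.6,"y": 226.7,"z": 0,"rx": 0,"ry": 0,"rz": 0.013,"fingers": -1}
    - {"x": 25.6,"y": 226.7,"z": 0,"rx": 0,"ry": 0,"rz": 0.013,"fingers": -1}
    - {"x": 25.6,"y": 226.7,"z": 0,"rx": 0,"ry": 0,"rz": 0.013,"fingers": -1}
    - {"x": 25.6,"y": 226.7,"z": 30,"rx": 0,"ry": 0,"rz": 0.013,"fingers": -1}
    - {"x": 25.6,"y": 226.7,"z": 60,"rx": 0,"ry": 0,"rz": 0.013,"fingers": -1}
    - {"x": 25.6,"y": 226.7,"z": 80,"rx": 0,"ry": 0,"rz": 0.013,"fingers": -1}
    - {"x": 25.6,"y": 226.7,"z": 80,"rx": 0,"ry": 0,"rz": 0.013,"fingers": -0.2}
    - {"x": 25.6,"y": 226.7,"z": 80,"rx": 0,"ry": 0,"rz": 0.013,"fingers": -0.2}
    - {"x": 25.6,"y": 226.7,"z": 80,"rx": 0,"ry": 0,"rz": 0.013,"fingers": 1}
    - {"x": 25.6,"y": 226.7,"z": 80,"rx": 0,"ry": 0,"rz": 0.013,"fingers": 1}
    - {"x": 25.6,"y": 226.7,"z": 80,"rx": 0,"ry": 0,"rz": 0.013,"fingers": 1}
    - {"x": 25.6,"y": 226.7,"z": 80,"rx": 0,"ry": 0,"rz": 0.013,"fingers": 1}
    - {"x": 25.6,"y": 226.7,"z": 76,"rx": 0,"ry": 0,"rz": 0.013,"fingers": 1}
    - {"x": 25.6,"y": 226.7,"z": 76,"rx": 0,"ry": 0,"rz": 0.013,"fingers": 1}
    - {"x": 25.6,"y": 226.7,"z": 76,"rx": 0,"ry": 0,"rz": 0.013,"fingers": 1}
  force: 25

```text
time_s: 37.9
tool_pos: [0.5715, 0.1118, 0.0299]
tool_rot: [180.0, 0.1, 15.0]
force: [-0.4, 0.6, -3.3]
grip_width: 0.0594
grasp_force: 25.0
```

```bash
python3 -c "
from h import *
go(572.1,112.9,25,15)"
```

```text
row [ 0.8 -0.9  4.9] [0.     0.0011 0.0003]
```

Emit:
drive_tool:
  moves:
    - {"x": 0.8,"y": -0.9,"z": 0,"rx": 0,"ry": 0,"rz": 0,"fingers": 1}
    - {"x": 0.8,"y": -0.9,"z": 3,"rx": 0,"ry": 0,"rz": 0,"fingers": 1}
    - {"x": 0.8,"y": -0.9,"z": 4.8,"rx": 0,"ry": 0,"rz": 0,"fingers": 1}
    - {"x": 0.8,"y": -0.9,"z": 4.8,"rx": 0,"ry": 0,"rz": 0,"fingers": 1}
    - {"x": 0.8,"y": -0.9,"z": 4.8,"rx": 0,"ry": 0,"rz": 0,"fingers": 1}
    - {"x": 0.8,"y": -0.9,"z": 4.8,"rx": 0,"ry": 0,"rz": 0,"fingers": 1}

```text
time_s: 38.65
tool_pos: [0.5728, 0.1133, 0.0275]
tool_rot: [-179.9, -0.0, 15.0]
force: [-5.3, 0.2, 10.8]
grip_width: 0.0595
grasp_force: 25.0
```

Emit:
drive_tool:
  moves:
    - {"x": 0,"y": 0,"z": 0.3,"rx": 0,"ry": 0,"rz": 0,"fingers": 0}
    - {"x": 0,"y": 0,"z": 0.3,"rx": 0,"ry": 0,"rz": 0,"fingers": -1}
    - {"x": 0,"y": 0,"z": 0.3,"rx": 0,"ry": 0,"rz": 0,"fingers": -1}
    - {"x": 0,"y": 0,"z": 0.3,"rx": 0,"ry": 0,"rz": 0,"fingers": -1}
    - {"x": 0,"y": 0,"z": -30,"rx": 0,"ry": 0,"rz": 0,"fingers": -1}
    - {"x": 0,"y": 0,"z": -60,"rx": 0,"ry": 0,"rz": 0,"fingers": -1}
    - {"x": 0,"y": 0,"z": -60,"rx": 0,"ry": 0,"rz": 0,"fingers": -1}
    - {"x": 0,"y": 0,"z": -60,"rx": 0,"ry": 0,"rz": 0,"fingers": -1}
    - {"x": 0,"y": 0,"z": -60,"rx": 0,"ry": 0,"rz": 0,"fingers": -1}

```text
time_s: 39.78
tool_pos: [0.5717, 0.1129, 0.0843]
tool_rot: [180.0, 0.1, 15.0]
force: [-0.4, 0.1, 0.8]
grip_width: 0.087
grasp_force: 0.0
```

```bash
python3 -c "
from h import *
go(529.2,-107.3,24,22.6)"
```

```text
row [-98.  201.6  60.6] [ 0.      0.0023 -0.1323]
```

Emit:
drive_tool:
  moves:
    - {"x": -98,"y": 201.6,"z": -10,"rx": 0,"ry": 0,"rz": -0.132,"fingers": -0.4}
    - {"x": -98,"y": 201.6,"z": -10,"rx": 0,"ry": 0,"rz": -0.132,"fingers": -0.4}
    - {"x": -98,"y": 201.6,"z": -10,"rx": 0,"ry": 0,"rz": -0.132,"fingers": -0.4}
    - {"x": -98,"y": 201.6,"z": -10,"rx": 0,"ry": 0,"rz": -0.132,"fingers": -0.4}
    - {"x": -98,"y": 201.6,"z": -10,"rx": 0,"ry": 0,"rz": -0.132,"fingers": -0.4}
    - {"x": -98,"y": 201.6,"z": -10,"rx": 0,"ry": 0,"rz": -0.132,"fingers": -0.4}
    - {"x": -98,"y": 201.6,"z": 20,"rx": 0,"ry": 0,"rz": -0.132,"fingers": -0.4}
    - {"x": -98,"y": 201.6,"z": 45,"rx": 0,"ry": 0,"rz": -0.132,"fingers": -0.4}
    - {"x": -98,"y": 201.6,"z": 60,"rx": 0,"ry": 0,"rz": -0.132,"fingers": -0.4}
    - {"x": -98,"y": 201.6,"z": 60,"rx": 0,"ry": 0,"rz": -0.132,"fingers": -0.2}
    - {"x": -98,"y": 201.6,"z": 60,"rx": 0,"ry": 0,"rz": -0.132,"fingers": 0.0}
    - {"x": -98,"y": 201.6,"z": 60,"rx": 0,"ry": 0,"rz": -0.132,"fingers": 1}
    - {"x": -98,"y": 201.6,"z": 60,"rx": 0,"ry": 0,"rz": -0.132,"fingers": 1}
    - {"x": -98,"y": 201.6,"z": 60,"rx": 0,"ry": 0,"rz": -0.132,"fingers": 1}
    - {"x": -98,"y": 201.6,"z": 60,"rx": 0,"ry": 0,"rz": -0.132,"fingers": 1}
    - {"x": -98,"y": 201.6,"z": 56,"rx": 0,"ry": 0,"rz": -0.132,"fingers": 1}
    - {"x": -98,"y": 201.6,"z": 56,"rx": 0,"ry": 0,"rz": -0.132,"fingers": 1}
    - {"x": -98,"y": 201.6,"z": 56,"rx": 0,"ry": 0,"rz": -0.132,"fingers": 1}

```text
time_s: 42.02
tool_pos: [0.5297, -0.107, 0.0292]
tool_rot: [-180.0, 0.0, 22.6]
force: [0.6, -1.3, -3.2]
grip_width: 0.0395
grasp_force: 25.0
```

```bash
python3 -c "
from h import *
go(529.3,-105.5,25.5,22.8)"
```

```text
row [ 0.2 -1.6  3.7] [-0.0003  0.0008 -0.0039]
```

Emit:
drive_tool:
  moves:
    - {"x": 0.2,"y": -1.6,"z": 0,"rx": 0,"ry": 0,"rz": -0.004,"fingers": 1}
    - {"x": 0.2,"y": -1.6,"z": 2.5,"rx": 0,"ry": 0,"rz": -0.004,"fingers": 1}
    - {"x": 0.2,"y": -1.6,"z": 3.7,"rx": 0,"ry": 0,"rz": -0.004,"fingers": 1}
    - {"x": 0.2,"y": -1.6,"z": 3.7,"rx": 0,"ry": 0,"rz": -0.004,"fingers": 1}
    - {"x": 0.2,"y": -1.6,"z": 3.7,"rx": 0,"ry": 0,"rz": -0.004,"fingers": 1}
    - {"x": 0.2,"y": -1.6,"z": 3.7,"rx": 0,"ry": 0,"rz": -0.004,"fingers": 1}

```text
time_s: 42.78
tool_pos: [0.5298, -0.1053, 0.0266]
tool_rot: [-179.9, -0.0, 22.8]
force: [-2.7, 0.9, 5.0]
grip_width: 0.0398
grasp_force: 25.0
```

Emit:
drive_tool:
  moves:
    - {"x": 0,"y": 0,"z": 0.3,"rx": 0,"ry": 0,"rz": 0,"fingers": 0.2}
    - {"x": 0,"y": 0,"z": 0.3,"rx": 0,"ry": 0,"rz": 0,"fingers": -0.4}
    - {"x": 0,"y": 0,"z": 0.3,"rx": 0,"ry": 0,"rz": 0,"fingers": -0.4}
    - {"x": 0,"y": 0,"z": 0.3,"rx": 0,"ry": 0,"rz": 0,"fingers": -0.4}
    - {"x": 0,"y": 0,"z": -30,"rx": 0,"ry": 0,"rz": 0,"fingers": -0.4}
    - {"x": 0,"y": 0,"z": -60,"rx": 0,"ry": 0,"rz": 0,"fingers": -0.6}
    - {"x": -15,"y": -230,"z": -275,"rx": 0,"ry": 0,"rz": 0.3,"fingers": -1}
    - {"x": -15,"y": -230,"z": -275,"rx": 0,"ry": 0,"rz": 0.3,"fingers": -1}
    - {"x": -15,"y": -230,"z": -275,"rx": 0,"ry": 0,"rz": 0.3,"fingers": -1}
    - {"x": -15,"y": -230,"z": -275,"rx": 0,"ry": 0,"rz": 0.3,"fingers": -1}
    - {"x": -15,"y": -230,"z": -275,"rx": 0,"ry": 0,"rz": 0.3,"fingers": -1}
    - {"x": -15,"y": -230,"z": -275,"rx": 0,"ry": 0,"rz": 0.3,"fingers": -1}
    - {"x": -15,"y": -230,"z": -275,"rx": 0,"ry": 0,"rz": 0.3,"fingers": -1}
    - {"x": -15,"y": -230,"z": -275,"rx": 0,"ry": 0,"rz": 0.3,"fingers": -1}
    - {"x": -15,"y": -230,"z": -275,"rx": 0,"ry": 0,"rz": 0.3,"fingers": -1}
    - {"x": -15,"y": -230,"z": -275,"rx": 0,"ry": 0,"rz": 0.3,"fingers": -1}

```text
time_s: 44.78
tool_pos: [0.4268, 0.0998, 0.3002]
tool_rot: [180.0, 0.1, 5.5]
force: [0.3, -0.3, -1.1]
grip_width: 0.0866
grasp_force: 0.0
```

Run:
```python
from f import *
o=sensors.get_obs();print(o['tool_pos'],o['tool_rot'])
c=snap('wrist','w10.png'); D,G,Or=masks(c); im=c['image'].astype(int)
notblue=~((im[:,:,2]-im[:,:,0]>45))
def roi(x,y,z,r=50): u,v=proj(c,[x/1e3,y/1e3,z/1e3]).astype(int); return max(u-r,0),u+r,max(v-r,0),v+r
r=roi(571,110,9); m=comp(notblue,*r); print('round',circ([W(c,p,.008) for p in ct(m)])[0])
m=comp(Or,*r); print('tor',circ([W(c,p,.039) for p in ct(m)])[0])
r=roi(485,320,9); m=comp(notblue,*r); print('sq',boxfit(c,m,80,80,3,9,[485,320,15.6]))
w=im.min(2)>95; m=comp(w,*r); b=cv2.boxPoints(cv2.minAreaRect(ct(m))); print('top',np.mean([W(c,p,.059) for p in b],0),[W(c,p,.059).round(1).tolist() for p in b])
r=roi(528,-107,20,58); m=comp(G,*r); print('hs',boxfit(c,m,100,40,9,39,[528,-107,22.6]))
m=comp(notblue,*r); k=cv2.convexHull(ct(m)); q=cv2.approxPolyDP(k,4,True)[:,0]; print([W(c,p,.009).round(1).tolist() for p in q])
cv2.imwrite('pics/w10c.png',cv2.resize(c['image'][:300,:,::-1],(800,375),interpolation=2))
```

```text
[0.42680454 0.09982112 0.30015425] [1.79965885e+02 7.72900515e-02 5.52263019e+00]
round [571.2 109.8  43.7]
tor [569.9 110.3  24.4]
sq (array([483.3, 322.9,  17.3]), np.float64(0.099))
top [484.44690609 311.63819294] [[501.8, 345.7], [520.7, 293.7], [467.7, 276.9], [447.5, 330.2]]
hs (array([ 527.6, -109.5,   24.3]), np.float64(0.156))
[[599.1, -113.3], [487.7, -163.2], [456.8, -102.4], [572.4, -51.6]]
```

Run:
```python
from f import *
c=load('w10.png'); D,G,Or=masks(c); im=c['image'].astype(int); sat=im.max(2)-im.min(2)
u,v=proj(c,[.528,-.107,.02]).astype(int); print(u,v)
q=[[599.1,-113.3],[487.7,-163.2],[456.8,-102.4],[572.4,-51.6]]; print('long',rectfit(q,130,70,23))
for th in(85,100,115):
    g=(sat<60)&(im.min(2)>th); m=comp(g,u-40,u+40,v-52,v+52); print(m.sum(),'hs',boxfit(c,m,100,40,9,39,[528,-107,22.6]))
u,v=proj(c,[.4854,.3211,.055]).astype(int)
for th in(130,150,170):
    m=comp(im.min(2)>th,u-35,u+35,v-35,v+35); b=cv2.boxPoints(cv2.minAreaRect(ct(m))); b=np.array([W(c,p,.059) for p in b]); print('top',b.mean(0).round(1),[np.linalg.norm(b[i]-b[i-1]).round(1) for i in range(4)],b.round(1).tolist())
w9=load('w9.png'); print(W(w9,(213.5,168),.059))
```

```text
491 136
long (array([ 529. , -107.6,   24.2]), array([-3.4, -4.5, -1.3, -2.4, -1.1, -1.2, -0.6, -1.7]))
3333 hs (array([ 527.5, -110.5,   24.7]), np.float64(0.151))
3110 hs (array([ 527.9, -110.3,   23.9]), np.float64(0.205))
3055 hs (array([ 527.6, -109.2,   22.1]), np.float64(0.215))
top [483.3 319.2] [np.float64(51.6), np.float64(36.1), np.float64(51.0), np.float64(37.2)] [[502.4, 342.8], [513.8, 308.6], [464.6, 295.2], [452.4, 330.3]]
top [484.3 319.5] [np.float64(48.7), np.float64(35.3), np.float64(48.2), np.float64(36.2)] [[502.0, 342.4], [513.3, 309.0], [466.9, 296.1], [454.8, 330.3]]
top [484.5 319.3] [np.float64(48.0), np.float64(34.1), np.float64(47.5), np.float64(35.0)] [[501.9, 341.8], [513.1, 309.5], [467.4, 296.4], [455.6, 329.4]]
[482.30482273 325.63403753]
```

```bash
python3 -c "
from h import *
go(445,0,280,5)"
```

```text
row [  8.4 101.3  20.4] [0.0005 0.0009 0.0096]
```

Emit:
drive_tool:
  moves:
    - {"x": 8.4,"y": 101.3,"z": 20,"rx": 0,"ry": 0,"rz": 0.01,"fingers": -1}
    - {"x": 8.4,"y": 101.3,"z": 20,"rx": 0,"ry": 0,"rz": 0.01,"fingers": -1}
    - {"x": 8.4,"y": 101.3,"z": 20,"rx": 0,"ry": 0,"rz": 0.01,"fingers": -1}
    - {"x": 8.4,"y": 101.3,"z": 20,"rx": 0,"ry": 0,"rz": 0.01,"fingers": -1}
    - {"x": 8.4,"y": 101.3,"z": 20,"rx": 0,"ry": 0,"rz": 0.01,"fingers": -1}
    - {"x": 8.4,"y": 101.3,"z": 20,"rx": 0,"ry": 0,"rz": 0.01,"fingers": -1}
    - {"x": 8.4,"y": 101.3,"z": 20,"rx": 0,"ry": 0,"rz": 0.01,"fingers": -1}

```text
time_s: 45.7
tool_pos: [0.4451, 0.0012, 0.2811]
tool_rot: [-180.0, -0.0, 5.1]
force: [0.1, 0.8, -0.2]
grip_width: 0.0872
grasp_force: 0.0
```

Run:
```python
from f import *
c=snap('wrist','w11.png'); im=c['image'].astype(int); sat=im.max(2)-im.min(2)
u,v=proj(c,[.528,-.107,.02]).astype(int)
for th in(75,85,100):
    m=comp((sat<50)&(im.min(2)>th),u-45,u+45,v-60,v+60); print(m.sum(),'hs',boxfit(c,m,100,40,9,39,[528,-107,22.6]))
nb=~((im[:,:,2]-im[:,:,0]>45)); m2=comp(nb,u-60,u+60,max(v-75,0),v+75); print('long',boxfit(c,m2,130,70,3,9,[528,-107,22.6]))
# coarse ascii: '#' hs, '.' pad
for y in range(v-62,v+64,5): print(''.join('#' if m[y,x] else ('.' if m2[y,x] else ' ') for x in range(u-60,u+60,2)))
```

```text
4010 hs (array([ 527.6, -109. ,   22.9]), np.float64(0.043))
3918 hs (array([ 527.8, -109.3,   22.4]), np.float64(0.027))
3665 hs (array([ 528.1, -109.7,   22.6]), np.float64(0.063))
long (array([ 528. , -107.9,   21.8]), np.float64(0.062))
                                   ..                       
                            ..........                      
                     .................                      
             ...................######.                     
         ..............################.                    
          .........####################.                    
          .........#####################.                   
           .........####################.                   
            ........#####################.                  
            .........#####################.                 
             .........####################.                 
              ........#####################.                
              .........####################.                
               .........####################.               
                ........####################..              
                ........#####################.              
                 ........#####################.             
                  .......#####################.             
                   .......#####################.            
                    .......####################.            
                    .......#####################.           
                     .......#############.......            
                      .......###........                    
                      ..........                            
                       .
```

```bash
python3 -c "
from h import *
print(workorder.sign_off())"
```

```text
the job is handed in; nothing more can be done
None
```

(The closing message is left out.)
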